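# Turn rinsed cassettes out of the drip tray into the clean tray

## Robot

A 6-joint arm with a two-finger parallel gripper is mounted at the origin on a cart in front of the work surface, level with it; the furniture and walls round the work are solid. World frame = base frame: x ahead of the robot, y to its left, z up, the work surface at z = 0. Lengths are in m, angles in degrees, forces in N, time in s.
With the tool pointing down it reaches from about 0.25 to 0.725 m from the base axis. Payload 9.7 kg.
Tool frame: the origin (TCP) lies midway between the tips of the shut fingers; the grasp point (between the pads) lies 19 mm behind it; z points along the fingers, y is the line along which they close (so a half turn about z gives the same grasp; the last joint's range is limited). The gripper opens to 85 mm and grips with 20 to 120 N. Pads are 22 mm wide; open, the fingers measure 114 mm over their backs; the gripper's body (76 mm by 85 mm) begins 54 mm behind the grasp point. The pads swing forward as they close: fully open they stand 13 mm farther back than shut.
Start: joints at [-69.5, 4.979, 10.078, 95.1, 0, 90], TCP at [0.193, -0.515, 0.231] pointing down, gripper open.
Joint ranges: [-179.16, 179.16], [-48.56, 103.87], [-65.8, 70.77], [-126.05, 130.52], [-82.76, 87.17], [-180, 180]. Speed limits (degrees/s): [127.2, 127.2, 147.25, 180, 180, 180].

## Interface

Orientations are given as [roll, pitch, yaw] about the fixed x, y, z axes, in that order (R = Rz(yaw) Ry(pitch) Rx(roll)).
In Python, from workcell import bot gives the robot as it stands.
- The arm moves only by the shell command python3 -m crank 'ROWS' [FORCE]. ROWS is JSON, a list of rows, each an object with "gripper": the finger opening in mm, from 0 to 85.4; "travel": the shift along the tool's x, y, z in mm, a list of three; "twist": the turn, a rotation vector about the tool's x, y, z in rad, a list of three. In form: [{"gripper": gripper, "travel": [tx, ty, tz], "twist": [rx, ry, rz]}, ...]. A call has 1 to 12 rows; each row shifts and turns the commanded pose from where the row before left it, along the tool's axes as they then stand; what a row does not reach is not made up. A row lasts 1/8 s, in which the tool goes at most 62.5 mm and 10.7 degrees, less where a joint would pass 70% of its speed; a pose out of reach is approached as far as the arm can. A call is refused whole if a number of a shift passes 62.5 or a number of a turn 0.188, either way. A call with a gripper value outside its range is refused whole. The fingers move at their own pace and stop on an object; FORCE is the grip in N (left out, the last holds). Time passes only in rows, so rows that do not move let the fingers close. It gives the time, the measured TCP pose, the force, the opening and the grip force at its end, in the units of the state.
- bot.get_obs(): the state, without advancing time (a new reading comes with each control period).
- bot.camera(name): name is "side" or "top"; returns the picture (400x640x3 uint8, red, green, blue); there is no depth.
- bot.calibration(name): a dict with "vfov" (degrees; the focal length in pixels is half the picture's height over the tangent of half this angle, whatever the lens; pixels are square), "cx", "cy" (the principal point, pixels), "camera_from_world" (4x4, takes a point from world to camera coordinates). Camera axes: x right, y down, z forward; pixel columns grow to the right and rows downward; lengths in m; the calibration is good to about 2 mm. A picture is of the moment at which its call begins. calibration takes no time and is no camera call.
- bot.job_done(): hands the job in; it is judged then, once.
The state is a dict: "time": time; "q": joint angles; "qd": joint speeds; "joint_efforts": joint torques, N m; "ee_pos": TCP position; "tcp_rot": TCP orientation; "wrist_force": force on the tool from outside, world axes, zero at the start; "torque": the same for the moment, N m; "opening": finger opening in m; "grasp_force": force on a finger pad.
Only numpy, scipy, OpenCV 4.12 (cv2) and the standard library are available. Lean on these libraries where they do the work, as an engineer would, in place of code of your own. Each camera call takes 0.05 s, during which the arm holds its last target. There are 200 camera calls.

## Task

Tip the rinse tub out over the slotted drip tray so that every cassette lies in the drip tray, and stand the tub upright on the bench again. Then cap the drip tray with the empty clean tray that lies upside down beside it, turn the two over together so that the cassettes drop into the clean tray, and lift the drip tray off and lay it flat on the bench beside. Put any cassette that has spilled back with the others, and do not disturb the mouse and the timer.

Things in the scene. Friction and masses are not known exactly. Their poses are not given: they have to be found in the camera images.
- tub_grip (a point): white open rinse tub with the cassettes in it, 50 mm wide (y), 45 high, 0.11 kg, walls 3 mm; a square 26 mm grip lug on each side at this point (58 mm over both). Back upright, 38 mm towards -x of this point; floor ends 32 mm towards +x; front slopes out 45 degrees to a pouring lip. Point: midway across, 26 mm above the underside; z up when it stands. The lip starts towards the room's -y
- tub_lip (a point): middle of the edge of the tub's pouring lip, 77 mm towards the tub's +x and 19 mm above tub_grip
- drip_tray_mid (a point): steel drip tray, open side up: slotted floor, six tabs stand 7 mm above its rim just inside the walls (two near the ends of each long wall, one mid each short wall; 2 mm clear of a tray put on top, leaning in); their ribs stand 4 mm into the inside (72 x 54 mm). Sizes, lugs, mass, point and axes as for clean_tray_mid
- clean_tray_mid (a point): steel clean tray, plain floor, no tabs, upside down at first (z down). Fits on the drip tray either way round: rim on rim, flush, tabs inside, centres 21 mm apart. 78 (x) x 60 (y) x 21 mm high, 0.12 kg; walls, floor 3 mm; a 24 mm wide grip lug (68 mm over both) mid each long side, in the 14 mm below the rim. Point: its centre, 10.5 mm from its underside; z runs from floor to open side. 
- cassette_a_mid (a point): an embedding cassette: flat plastic lozenge 29 x 41 x 6 mm; the point is its centre, x across (29 mm), y along (41 mm), z its thickness. Two to four of the four cassettes are there; the others are absent (no pose)
- cassette_b_mid (a point): an embedding cassette: flat plastic lozenge 29 x 41 x 6 mm; the point is its centre, x across (29 mm), y along (41 mm), z its thickness. Two to four of the four cassettes are there; the others are absent (no pose)
- cassette_c_mid (a point): an embedding cassette: flat plastic lozenge 29 x 41 x 6 mm; the point is its centre, x across (29 mm), y along (41 mm), z its thickness. Two to four of the four cassettes are there; the others are absent (no pose)
- cassette_d_mid (a point): an embedding cassette: flat plastic lozenge 29 x 41 x 6 mm; the point is its centre, x across (29 mm), y along (41 mm), z its thickness. Two to four of the four cassettes are there; the others are absent (no pose)
- the_mouse: black computer mouse, 112 x 57 x 39 mm, a bystander; the point is the centre of its underside
- the_timer: white bench timer, 32 x 66 x 67 mm, a bystander; the point is the centre of its underside

How it is judged (in metres and radians):
On the way, in this order (a step that is already met when the one before it is completed fails the run):
1. the tub is tipped over the drip tray, mouth sideways or lower (angle between tub_grip's own z axis and vertical above 1.2 rad and horizontal distance between tub_grip and drip_tray_mid below 0.15 m), for 0.1 s.
2. every cassette lies in the drip tray and the tub stands upright on the bench (x of cassette_a_mid in the frame of drip_tray_mid between -0.037 and 0.037 m and y of cassette_a_mid in the frame of drip_tray_mid between -0.03 and 0.03 m and z of cassette_a_mid in the frame of drip_tray_mid between -0.011 and 0.028 m and x of cassette_b_mid in the frame of drip_tray_mid between -0.037 and 0.037 m and y of cassette_b_mid in the frame of drip_tray_mid between -0.03 and 0.03 m and z of cassette_b_mid in the frame of drip_tray_mid between -0.011 and 0.028 m and x of cassette_c_mid in the frame of drip_tray_mid between -0.037 and 0.037 m and y of cassette_c_mid in the frame of drip_tray_mid between -0.03 and 0.03 m and z of cassette_c_mid in the frame of drip_tray_mid between -0.011 and 0.028 m and x of cassette_d_mid in the frame of drip_tray_mid between -0.037 and 0.037 m and y of cassette_d_mid in the frame of drip_tray_mid between -0.03 and 0.03 m and z of cassette_d_mid in the frame of drip_tray_mid between -0.011 and 0.028 m and angle between tub_grip's own z axis and vertical below 0.15 rad and height (world z) of tub_grip below 0.034 m and angle between drip_tray_mid's own z axis and vertical below 0.12 rad), for 0.2 s.
3. the clean tray sits upside down on the drip tray, rim on rim (x of clean_tray_mid in the frame of drip_tray_mid between -0.005 and 0.005 m and y of clean_tray_mid in the frame of drip_tray_mid between -0.005 and 0.005 m and z of clean_tray_mid in the frame of drip_tray_mid between 0.016 and 0.025 m and angle between the z axis of drip_tray_mid and the z axis of clean_tray_mid, either way round below 0.12 rad and angle between drip_tray_mid's own z axis and vertical below 0.12 rad and angle between clean_tray_mid's own z axis and vertical above 3.02159 rad), for 0.2 s.
4. the two trays are turned together, still closed on each other (x of clean_tray_mid in the frame of drip_tray_mid between -0.01 and 0.01 m and y of clean_tray_mid in the frame of drip_tray_mid between -0.01 and 0.01 m and z of clean_tray_mid in the frame of drip_tray_mid between 0.016 and 0.029 m and angle between the z axis of drip_tray_mid and the z axis of clean_tray_mid, either way round below 0.12 rad and angle between drip_tray_mid's own z axis and vertical between 1 and 2.2 rad), for 0.05 s.
5. the pair is upside down with the drip tray on top and the cassettes in the clean tray (x of clean_tray_mid in the frame of drip_tray_mid between -0.01 and 0.01 m and y of clean_tray_mid in the frame of drip_tray_mid between -0.01 and 0.01 m and z of clean_tray_mid in the frame of drip_tray_mid between 0.016 and 0.029 m and angle between the z axis of drip_tray_mid and the z axis of clean_tray_mid, either way round below 0.12 rad and angle between drip_tray_mid's own z axis and vertical above 3.02159 rad and angle between clean_tray_mid's own z axis and vertical below 0.12 rad and height (world z) of clean_tray_mid below 0.02 m and x of cassette_a_mid in the frame of clean_tray_mid between -0.037 and 0.037 m and y of cassette_a_mid in the frame of clean_tray_mid between -0.03 and 0.03 m and z of cassette_a_mid in the frame of clean_tray_mid between -0.011 and 0.028 m and x of cassette_b_mid in the frame of clean_tray_mid between -0.037 and 0.037 m and y of cassette_b_mid in the frame of clean_tray_mid between -0.03 and 0.03 m and z of cassette_b_mid in the frame of clean_tray_mid between -0.011 and 0.028 m and x of cassette_c_mid in the frame of clean_tray_mid between -0.037 and 0.037 m and y of cassette_c_mid in the frame of clean_tray_mid between -0.03 and 0.03 m and z of cassette_c_mid in the frame of clean_tray_mid between -0.011 and 0.028 m and x of cassette_d_mid in the frame of clean_tray_mid between -0.037 and 0.037 m and y of cassette_d_mid in the frame of clean_tray_mid between -0.03 and 0.03 m and z of cassette_d_mid in the frame of clean_tray_mid between -0.011 and 0.028 m), for 0.2 s.
At the end, for the whole second after the job is handed in: all the cassettes lie inside the clean tray, which stands open side up on the bench (within 0.12 rad); the drip tray lies flat on the bench beside it, either way up, centres over 60 mm apart; the tub stands upright on the bench (within 0.15 rad); all at rest (x of cassette_a_mid in the frame of clean_tray_mid between -0.037 and 0.037 m and y of cassette_a_mid in the frame of clean_tray_mid between -0.03 and 0.03 m and z of cassette_a_mid in the frame of clean_tray_mid between -0.011 and 0.028 m and x of cassette_b_mid in the frame of clean_tray_mid between -0.037 and 0.037 m and y of cassette_b_mid in the frame of clean_tray_mid between -0.03 and 0.03 m and z of cassette_b_mid in the frame of clean_tray_mid between -0.011 and 0.028 m and x of cassette_c_mid in the frame of clean_tray_mid between -0.037 and 0.037 m and y of cassette_c_mid in the frame of clean_tray_mid between -0.03 and 0.03 m and z of cassette_c_mid in the frame of clean_tray_mid between -0.011 and 0.028 m and x of cassette_d_mid in the frame of clean_tray_mid between -0.037 and 0.037 m and y of cassette_d_mid in the frame of clean_tray_mid between -0.03 and 0.03 m and z of cassette_d_mid in the frame of clean_tray_mid between -0.011 and 0.028 m and angle between clean_tray_mid's own z axis and vertical below 0.12 rad and height (world z) of clean_tray_mid below 0.016 m and height (world z) of drip_tray_mid below 0.026 m and horizontal distance between drip_tray_mid and clean_tray_mid above 0.06 m and linear speed of each of clean_tray, drip_tray, tub below 0.03 m/s and angle between tub_grip's own z axis and vertical below 0.15 rad and height (world z) of tub_grip below 0.034 m); the robot touches nothing.
It fails at once if the mouse or the timer is pushed 4 cm or more (distance of any of the_mouse, the_timer from where it was at the start of the episode above 0.04 m).
Of cassette_a, cassette_b, cassette_c, cassette_d only 2 to 4 are there at a start; the rules pass over those that are not, and their reading is None.
At some moment in a run one of tub may be knocked a few centimetres aside while the robot is not near it.
It also fails if it takes over 192 s, if anything falls off the work surface, if the arm or the gripper's body presses on something with over 40 N, if the wrist force passes 120 N, or if a joint passes its speed limit or range.

## Working session

There is one attempt and no reset: what is moved stays moved. The work goes in short steps, Python scripts to look and compute and a shell command to move; the robot and the scene stay as the last step left them, time stands still between calls to the robot, and variables do not carry over. Pictures are saved under pics/ and viewed, at most 14 in all, crops included, and the job is handed in when it is done.

```bash
ls; mkdir -p pics; python3 - <<'E'
from workcell import bot
import cv2
print(bot.get_obs())
for n in("top","side"):
    cv2.imwrite(f"pics/{n}0.png",bot.camera(n)[:,:,::-1]); print(bot.calibration(n))
E
```

```text
pics
{'time': 0.0, 'q': array([-6.94996923e+01,  5.01287175e+00,  1.00349824e+01,  9.50992911e+01,
        6.34016901e-04,  8.99998084e+01]), 'qd': array([-0.00847218,  0.00706324, -0.09316032, -0.02989147,  0.09094034,
        0.09650357]), 'joint_efforts': array([-1.80939227e-03, -5.20388353e+01,  4.64802289e+01,  1.62363611e-02,
       -1.83755737e-04,  7.50273699e-06]), 'ee_pos': array([ 0.19254203, -0.5149596 ,  0.2305708 ]), 'tcp_rot': array([-1.79922820e+02, -6.34274363e-04,  2.05004984e+01]), 'wrist_force': array([-0.12164528, -0.23789455, -0.3623494 ]), 'torque': array([-0.0174574 , -0.00598529, -0.06350197]), 'grasp_force': 0.0, 'opening': 0.08527893706046973}
{'vfov': 50.48393052445107, 'cx': 322.68882906302485, 'cy': 194.47760505630185, 'camera_from_world': array([[-0.02302897, -0.99950153, -0.0215952 , -0.25073482],
       [-0.99626604,  0.02474156, -0.08271532,  0.479884  ],
       [ 0.08320838,  0.01960972, -0.99633921,  0.87443449],
       [ 0.        ,  0.        ,  0.        ,  1.        ]])}
{'vfov': 43.36033753258648, 'cx': 323.76826036016234, 'cy': 205.430241858286, 'camera_from_world': array([[ 7.76132302e-01,  6.30569479e-01,  8.84573236e-04,
        -1.71220564e-01],
       [ 5.49146555e-01, -6.75222606e-01, -4.92455575e-01,
        -4.04060903e-01],
       [-3.09930171e-01,  3.82696439e-01, -8.70337133e-01,
         1.27986945e+00],
       [ 0.00000000e+00,  0.00000000e+00,  0.00000000e+00,
         1.00000000e+00]])}
```

View pics/top0.png

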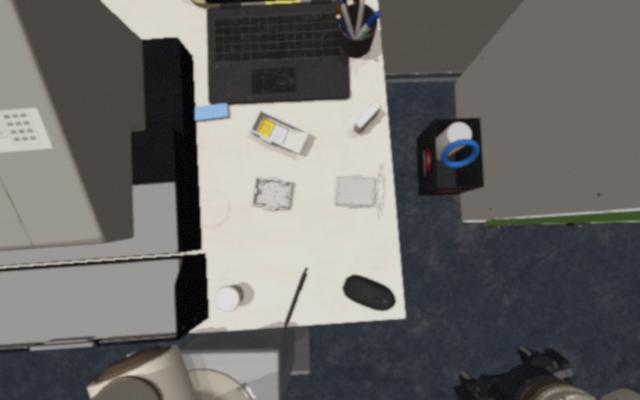

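View pics/side0.png

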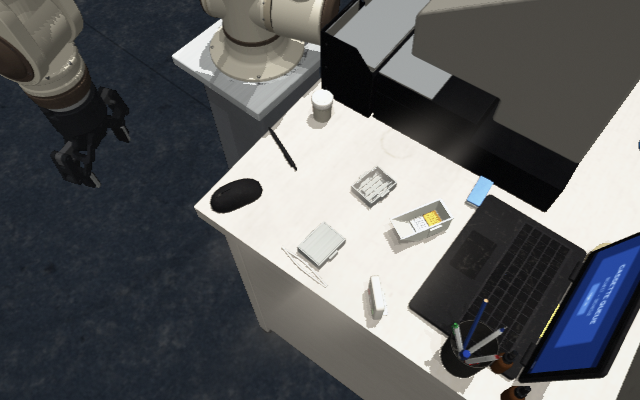

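```bash
python3 - <<'E'
import cv2
t=cv2.imread("pics/top0.png")[95:215,235:395]; s=cv2.imread("pics/side0.png")[155:275,290:450]
cv2.imwrite("pics/t1.png",cv2.resize(t,None,fx=5,fy=5,interpolation=cv2.INTER_CUBIC))
cv2.imwrite("pics/s1.png",cv2.resize(s,None,fx=5,fy=5,interpolation=cv2.INTER_CUBIC))
E
```

```text
(no output)
```

View pics/t1.png

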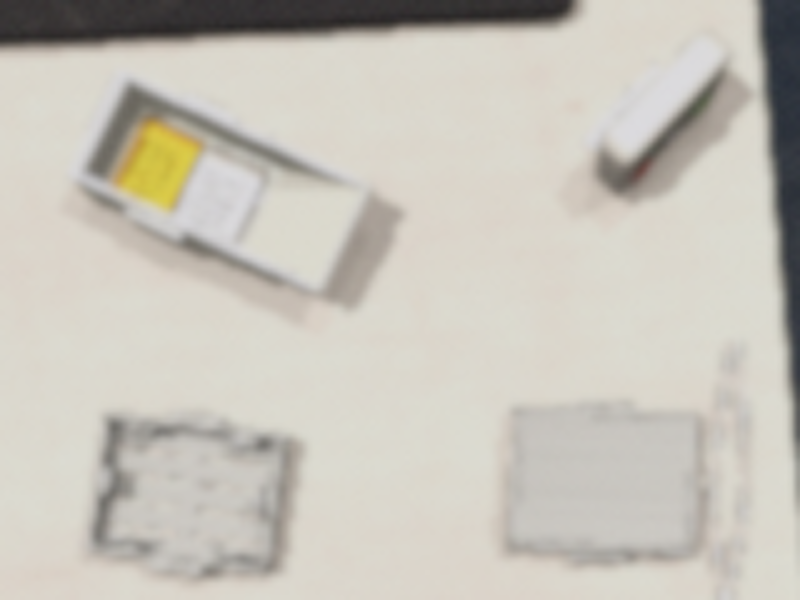

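View pics/s1.png

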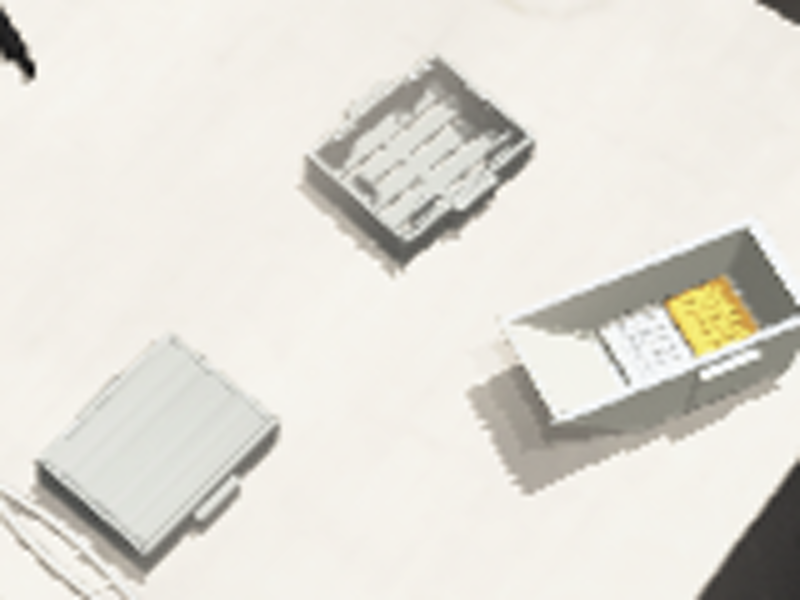

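```bash
cat > h.py <<'E'
import numpy as np, cv2
from workcell import bot
def ray(n,u,v):
    c=bot.calibration(n); f=200/np.tan(np.radians(c["vfov"]/2)); M=c["camera_from_world"]
    d=np.array([(u-c["cx"])/f,(v-c["cy"])/f,1]); R=M[:3,:3]
    return -R.T@M[:3,3], R.T@d
def plane(n,u,v,z):
    o,d=ray(n,u,v); return o+d*(z-o[2])/d[2]
def tri(a,b):
    (o,d),(p,e)=ray("top",*a),ray("side",*b)
    s=np.linalg.lstsq(np.c_[d,-e],p-o,rcond=None)[0]
    P,Q=o+d*s[0],p+e*s[1]; return (P+Q)/2,np.linalg.norm(P-Q)
def proj(n,P):
    c=bot.calibration(n); f=200/np.tan(np.radians(c["vfov"]/2)); q=c["camera_from_world"]@np.r_[P,1]
    return q[:2]/q[2]*f+[c["cx"],c["cy"]]
def snap(n,f): 
    im=bot.camera(n)[:,:,::-1].copy(); cv2.imwrite("pics/"+f,im); return im
E
python3 - <<'E'
from h import *
np.set_printoptions(precision=4,suppress=True)
T=lambda p:((p[0]+.5)/5-.5+235,(p[1]+.5)/5-.5+95)
S=lambda p:((p[0]+.5)/5-.5+290,(p[1]+.5)/5-.5+155)
def both(name,tp,sp,z):
    a=np.array([plane("top",*T(p),z) for p in tp]);b=np.array([plane("side",*S(p),z) for p in sp])
    print(name,a.mean(0),b.mean(0))
    for X in(a,b): print(X[:,:2].tolist(), [np.linalg.norm(X[i]-X[i-1]).round(4) for i in range(4)],[np.degrees(np.arctan2(*(X[i]-X[i-1])[1::-1])).round(1) for i in range(4)])
    print([tri(T(p),S(q))[0].round(4).tolist() for p,q in zip(tp,sp)])
both("clean",[(512,405),(703,412),(700,555),(505,548)],[(280,425),(145,553),(38,460),(170,335)],.021)
both("drip",[(105,415),(297,440),(275,575),(90,555)],[(535,145),(403,243),(307,158),(437,58)],.021)
both("tub",[(127,75),(370,188),(325,295),(75,178)],[(838,310),(555,420),(505,322),(750,222)],.045)
for p in [(600,125),(730,45)]: print(plane("top",*T(p),.067))
for p in [(345,280),(393,305)]: print(plane("top",*p,.02))
E
```

```text
clean [ 0.4799 -0.3312  0.021 ] [ 0.4827 -0.3302  0.021 ]
[[0.5124297295553815, -0.2931734429893493], [0.5074149623622456, -0.3730317059080169], [0.4475045376863652, -0.369791612361153], [0.4523990727206452, -0.288700898716177]] [np.float64(0.0602), np.float64(0.08), np.float64(0.06), np.float64(0.0812)] [np.float64(-4.3), np.float64(-93.6), np.float64(176.9), np.float64(86.5)]
[[0.5150515247596733, -0.29435961493384094], [0.5082441619090678, -0.3697472888213267], [0.45104578355872876, -0.3658875207501785], [0.45629399408838495, -0.29065784652425575]] [np.float64(0.0589), np.float64(0.0757), np.float64(0.0573), np.float64(0.0754)] [np.float64(-3.6), np.float64(-95.2), np.float64(176.1), np.float64(86.0)]
[[0.5134, -0.2929, 0.0163], [0.5081, -0.3717, 0.0242], [0.4494, -0.3679, 0.0219], [0.4534, -0.2883, 0.0138]]
drip [ 0.4774 -0.1578  0.021 ] [ 0.4826 -0.1567  0.021 ]
[[0.5126093075595384, -0.121704408279531], [0.49995377294004634, -0.20253661845427828], [0.4434371948868544, -0.19233822945134302], [0.45369166238004616, -0.114811108834352]] [np.float64(0.0593), np.float64(0.0818), np.f
[... 778 characters left out ...]
np.float64(0.0482), np.float64(0.1121), np.float64(0.0482), np.float64(0.115)] [np.float64(-27.2), np.float64(-116.8), np.float64(156.3), np.float64(63.2)]
[[0.6607042365497438, -0.12636510255051114], [0.601859085052566, -0.23587088427092268], [0.5623507050671099, -0.21322153119895104], [0.6121985650333609, -0.11427429706647241]] [np.float64(0.05), np.float64(0.1243), np.float64(0.0455), np.float64(0.1108)] [np.float64(-14.0), np.float64(-118.3), np.float64(150.2), np.float64(63.3)]
[[0.6564, -0.1323, 0.0459], [0.6015, -0.2362, 0.0448], [0.5597, -0.2148, 0.0432], [0.6107, -0.1128, 0.0408]]
[ 0.619  -0.3307  0.067 ]
[ 0.6503 -0.384   0.067 ]
[ 0.2958 -0.3041  0.02  ]
[ 0.2434 -0.4007  0.02  ]
```

```bash
cat >> h.py <<'E'
from scipy.spatial.transform import Rotation as Ro
np.set_printoptions(precision=3,suppress=True)
def cur():
    o=bot.get_obs(); return o["ee_pos"],Ro.from_euler("xyz",o["tcp_rot"],degrees=True),o
def tool(yaw,tilt):  # tool x at yaw, pointing down, turned by tilt (deg) about tool y
    return Ro.from_euler("xyz",[180,0,yaw],degrees=True)*Ro.from_euler("y",tilt,degrees=True)
def go(pos,R):       # remaining shift (mm, present tool axes), turn (rotvec), shift in target axes
    p,r,o=cur(); d=np.array(pos)-p
    print("t",round(o["time"],2),"shift_now",r.inv().apply(d)*1e3,"turn",(r.inv()*R).as_rotvec(),"shift_after",R.inv().apply(d)*1e3)
E
python3 - <<'E'
from h import *
g=np.array([.615,-.158,.026]); R=tool(63,-30); z=R.apply([0,0,1]); print(z)
go(g-.10*z,R)
print(plane("top",280,103,.015))
E
```

```text
[-0.227 -0.446 -0.866]
t 0.1 shift_now [ 557.577 -220.055  118.3  ] turn [-0.195 -0.5   -0.724] shift_after [ 543.872  214.334 -177.693]
[ 0.674 -0.175  0.015]
```

```bash
python3 -m crank '[{"gripper":85,"travel":[40,-16,5],"twist":[0,0,0]},{"gripper":85,"travel":[40,-16,5],"twist":[0,0,0]},{"gripper":85,"travel":[40,-16,5],"twist":[0,0,0]},{"gripper":85,"travel":[40,-16,5],"twist":[0,0,0]},{"gripper":85,"travel":[40,-16,5],"twist":[0,0,0]},{"gripper":85,"travel":[40,-16,5],"twist":[0,0,0]},{"gripper":85,"travel":[40,-16,5],"twist":[0,0,0]},{"gripper":85,"travel":[40,-16,5],"twist":[0,0,0]},{"gripper":85,"travel":[40,-16,5],"twist":[0,0,0]},{"gripper":85,"travel":[40,-16,5],"twist":[0,0,0]},{"gripper":85,"travel":[40,-16,5],"twist":[0,0,0]},{"gripper":85,"travel":[40,-16,5],"twist":[0,0,0]}]' 40
python3 -m crank '[{"gripper":70,"travel":[20,-7,10],"twist":[-0.032,-0.083,-0.121]},{"gripper":70,"travel":[20,-7,10],"twist":[-0.032,-0.083,-0.121]},{"gripper":70,"travel":[0,0,0],"twist":[-0.032,-0.083,-0.121]},{"gripper":70,"travel":[0,0,0],"twist":[-0.032,-0.083,-0.121]},{"gripper":70,"travel":[0,0,0],"twist":[-0.032,-0.083,-0.121]},{"gripper":70,"travel":[0,0,0],"twist":[-0.032,-0.083,-0.121]},{"gripper":70,"travel":[0,0,0],"twist":[0,0,0]},{"gripper":70,"travel":[0,0,0],"twist":[0,0,0]}]'
python3 - <<'E'
from h import *
g=np.array([.615,-.158,.026]); R=tool(63,-30); z=R.apply([0,0,1])
go(g-.10*z,R); print(cur()[2]["q"],cur()[2]["opening"])
E
```

```text
time: 1.6
ee_pos: [0.5758, -0.1661, 0.1707]
tcp_rot: [-180.0, 0.0, 20.5]
wrist_force: [0.2, -1.1, 0.2]
opening: 0.0849
grasp_force: 0.0
time: 2.6
ee_pos: [0.6051, -0.139, 0.1494]
tcp_rot: [-179.9, 29.8, 62.9]
wrist_force: [0.1, 0.6, -0.6]
opening: 0.0702
grasp_force: 0.0
t 2.6 shift_now [50.901 17.436 13.263] turn [-0.002 -0.004 -0.001] shift_after [50.933 17.457 13.114]
[ -1.112  26.148  22.119 100.104 -26.51  119.308] 0.07016765443768877
```

```bash
python3 -m crank '[{"gripper":70,"travel":[25,9,0],"twist":[0,0,0]},{"gripper":70,"travel":[26,8.5,13],"twist":[0,0,0]},{"gripper":70,"travel":[0,0,20],"twist":[0,0,0]},{"gripper":70,"travel":[0,0,20],"twist":[0,0,0]},{"gripper":70,"travel":[0,0,0],"twist":[0,0,0]}]'
python3 - <<'E'
from h import *
a=snap("side","s2.png")[140:290,360:520]
b=snap("top","t2.png")[60:210,220:380]
cv2.imwrite("pics/c2.png",cv2.resize(np.hstack([a,b]),None,fx=2.5,fy=2.5,interpolation=cv2.INTER_CUBIC))
E
```

```text
time: 3.22
ee_pos: [0.6277, -0.132, 0.0774]
tcp_rot: [-179.8, 29.9, 63.0]
wrist_force: [-0.1, -0.5, -0.3]
opening: 0.0698
grasp_force: 0.0
```

View pics/c2.png

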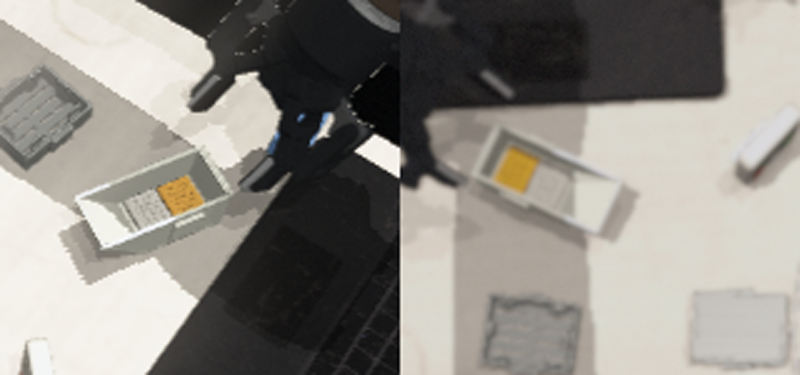

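```bash
python3 - <<'E'
from h import *
a=cv2.imread("pics/top0.png")[100:170,240:320];b=cv2.imread("pics/t2.png")[100:170,240:320]
cv2.imwrite("pics/c3.png",cv2.resize(np.hstack([a,b]),None,fx=5,fy=5,interpolation=cv2.INTER_CUBIC))
for f in("top0","t2"):
    h=cv2.cvtColor(cv2.imread(f"pics/{f}.png"),cv2.COLOR_BGR2HSV)
    m=cv2.inRange(h,(15,130,80),(35,255,255)); m[:100]=0; m[170:]=0; m[:,:240]=0;m[:,320:]=0
    M=cv2.moments(m,True); print(f,M["m10"]/M["m00"],M["m01"]/M["m00"],M["m00"])
E
```

```text
top0 266.144578313253 127.18072289156626 166.0
t2 266.2316384180791 127.46892655367232 177.0
```

View pics/c3.png

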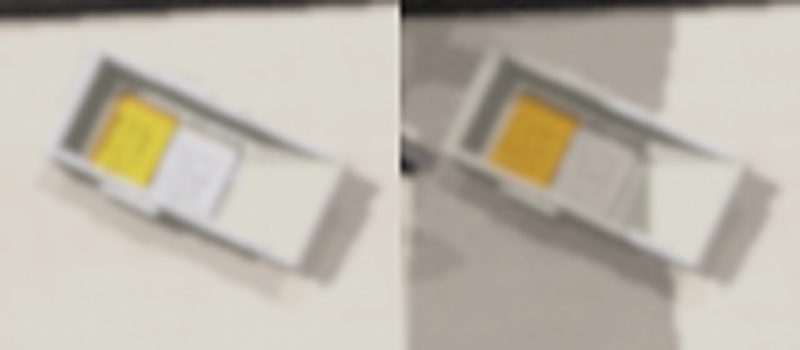

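```bash
python3 - <<'E'
from h import *
print(proj("top",[.589,-.145,.039]),plane("top",266.4,139.5,.039))
g=np.array([.614,-.158,.026]); R=tool(63,-30); z=R.apply([0,0,1])
go(g+.020*z,R)
E
```

```text
[264.853 139.761] [ 0.589 -0.148  0.039]
t 3.33 shift_now [-0.049 -1.02  81.231] turn [-0.001 -0.003 -0.001] shift_after [ 0.192 -1.092 81.23 ]
```

```bash
python3 -m crank '[{"gripper":70,"travel":[0,-1,21],"twist":[0,0,0]},{"gripper":70,"travel":[-1,0,20],"twist":[0,0,0]},{"gripper":70,"travel":[0,0,20],"twist":[0,0,0]},{"gripper":70,"travel":[0,0,20],"twist":[0,0,0]},{"gripper":50,"travel":[0,0,0],"twist":[0,0,0]},{"gripper":50,"travel":[0,0,0],"twist":[0,0,0]},{"gripper":50,"travel":[0,0,0],"twist":[0,0,0]},{"gripper":50,"travel":[0,0,0],"twist":[0,0,0]}]' 50
python3 - <<'E'
from h import *
# after pick: target lip over tray. tub pose level: yaw -99.5
t=np.array([.480,-.157,0]); a=np.radians(-99.5); ux=np.array([np.cos(a),np.sin(a),0])
lip=t-ux*.020+[0,0,.075]; grip=lip-.077*ux-[0,0,.019]
R=tool(80.5,-30); print("grip target",grip,ux); go(grip+.020*R.apply([0,0,1]),R)
E
```

```text
time: 4.32
ee_pos: [0.6094, -0.1669, 0.0088]
tcp_rot: [-179.9, 29.9, 63.1]
wrist_force: [-0.7, -0.6, -1.2]
opening: 0.0573
grasp_force: 53.8
grip target [ 0.496 -0.061  0.056] [-0.165 -0.986  0.   ]
t 4.33 shift_now [  14.032 -145.907  -42.309] turn [-0.153 -0.002 -0.263] shift_after [  50.364 -129.222  -63.569]
```

```bash
python3 -m crank '[{"gripper":50,"travel":[-10,0,-17],"twist":[0,0,0]},{"gripper":50,"travel":[-10,0,-17],"twist":[0,0,0]},{"gripper":50,"travel":[-10,0,-18],"twist":[0,0,0]},{"gripper":50,"travel":[0,0,0],"twist":[-0.051,-0.001,-0.088]},{"gripper":50,"travel":[0,0,0],"twist":[-0.051,-0.001,-0.088]},{"gripper":50,"travel":[0,0,0],"twist":[-0.051,0,-0.087]},{"gripper":50,"travel":[13,-26,-7.5],"twist":[0,0,0]},{"gripper":50,"travel":[13,-26,-7.5],"twist":[0,0,0]},{"gripper":50,"travel":[13,-26,-7.5],"twist":[0,0,0]},{"gripper":50,"travel":[13,-26,-7.5],"twist":[0,0,0]},{"gripper":50,"travel":[13,-25,-7.5],"twist":[0,0,0]},{"gripper":50,"travel":[0,0,0],"twist":[0,0,0]}]'
python3 - <<'E'
from h import *
p,r,o=cur(); print(o["q"],o["opening"])
# grip and lip now (grip held 20mm... tool frame), tub frame = tool turned back
gt=p-.020*r.apply([0,0,1]); T=r*Ro.from_euler("y",30,degrees=True); ux=-T.apply([1,0,0]); uz=-T.apply([0,0,1])
print("grip",gt,"lip",gt+.077*ux+.019*uz,ux,uz)
l=r.inv().apply(gt+.077*ux+.019*uz-p)*1e3; print("lip in tool",l)
th=.12
# per-row travel to turn th about tool y holding the lip
print(l-Ro.from_rotvec([0,th,0]).apply(l))
a=snap("side","s4.png")[100:280,320:520]
cv2.imwrite("pics/c4.png",cv2.resize(a,None,fx=3,fy=3,interpolation=cv2.INTER_CUBIC))
E
```

```text
time: 5.82
ee_pos: [0.4939, -0.0711, 0.0699]
tcp_rot: [180.0, 30.0, 80.6]
wrist_force: [0.4, 0.0, -1.3]
opening: 0.0573
grasp_force: 54.0
[  7.64    5.383 -11.835  82.346 -28.523 109.499] 0.057250613519170906
grip [ 0.496 -0.061  0.087] lip [ 0.483 -0.137  0.106] [-0.164 -0.987 -0.001] [-0.001 -0.001  1.   ]
lip in tool [-76.184   0.      2.046]
[-0.793  0.    -9.105]
```

View pics/c4.png

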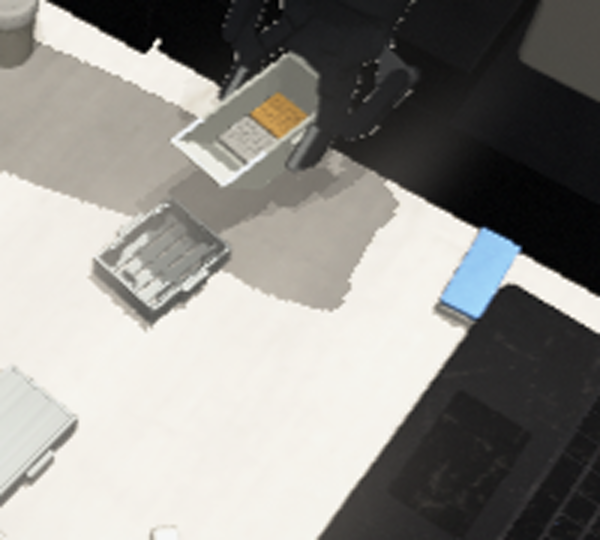

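```bash
python3 -m crank '[{"gripper":50,"travel":[-0.8,0,-9.1],"twist":[0,0.12,0]},{"gripper":50,"travel":[-0.8,0,-9.1],"twist":[0,0.12,0]},{"gripper":50,"travel":[-0.8,0,-9.1],"twist":[0,0.12,0]},{"gripper":50,"travel":[-0.8,0,-9.1],"twist":[0,0.12,0]},{"gripper":50,"travel":[-0.8,0,-9.1],"twist":[0,0.12,0]},{"gripper":50,"travel":[-0.8,0,-9.1],"twist":[0,0.12,0]},{"gripper":50,"travel":[-0.8,0,-9.1],"twist":[0,0.12,0]},{"gripper":50,"travel":[-4.3,0,16.4],"twist":[0,0,0]},{"gripper":50,"travel":[-4.3,0,16.4],"twist":[0,0,0]},{"gripper":50,"travel":[-4.3,0,16.4],"twist":[0,0,0]},{"gripper":50,"travel":[-4.3,0,16.4],"twist":[0,0,0]},{"gripper":50,"travel":[0,0,0],"twist":[0,0,0]}]'
cat >> h.py <<'E'
def tub(off=30,d=.020):
    p,r,o=cur(); T=r*Ro.from_euler("y",off,degrees=True); ux=-T.apply([1,0,0]); uz=-T.apply([0,0,1]); g=p-d*r.apply([0,0,1])
    lip=g+.077*ux+.019*uz; print("grip",g,"lip",lip,"tip",np.degrees(np.arccos(uz[2])),"q",o["q"]); return lip,ux,uz
E
python3 - <<'E'
from h import *
tub()
a=snap("side","s5.png")[100:260,320:480]
b=snap("top","t5.png")[120:280,200:360]
cv2.imwrite("pics/c5.png",cv2.resize(np.hstack([a,b]),None,fx=2.5,fy=2.5,interpolation=cv2.INTER_CUBIC))
E
```

```text
time: 7.38
ee_pos: [0.4947, -0.0626, 0.0609]
tcp_rot: [-179.8, -18.1, 80.5]
wrist_force: [-0.6, 0.4, -1.1]
opening: 0.0572
grasp_force: 54.0
grip [ 0.494 -0.069  0.08 ] lip [ 0.483 -0.133  0.035] tip 48.141035621502546 q [-17.345   0.188 -15.356  77.221  17.937  81.702]
```

View pics/c5.png

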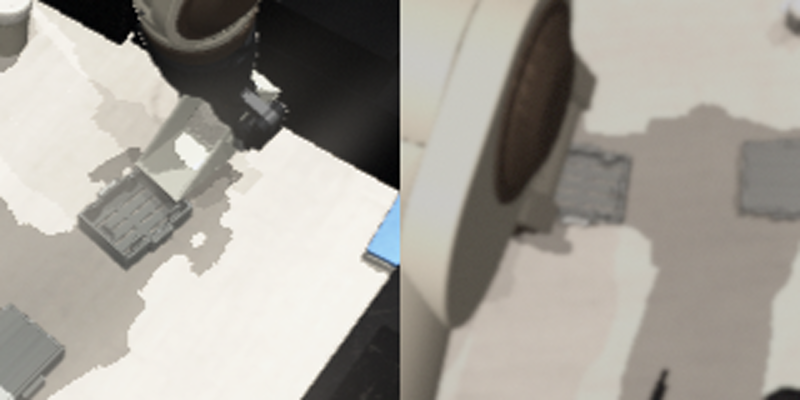

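```bash
python3 -m crank '[{"gripper":50,"travel":[-0.3,0,-4.6],"twist":[0,0.06,0]},{"gripper":50,"travel":[-0.3,0,-4.6],"twist":[0,0.06,0]},{"gripper":50,"travel":[-0.3,0,-4.6],"twist":[0,0.06,0]},{"gripper":50,"travel":[-0.3,0,-4.6],"twist":[0,0.06,0]},{"gripper":50,"travel":[-0.3,0,-4.6],"twist":[0,0.06,0]},{"gripper":50,"travel":[-0.3,0,-4.6],"twist":[0,0.06,0]},{"gripper":50,"travel":[-0.3,0,-4.6],"twist":[0,0.06,0]},{"gripper":50,"travel":[-0.3,0,-4.6],"twist":[0,0.06,0]},{"gripper":50,"travel":[-0.3,0,-4.6],"twist":[0,0.06,0]},{"gripper":50,"travel":[-0.3,0,-4.6],"twist":[0,0.06,0]},{"gripper":50,"travel":[0,0,0],"twist":[0,0,0]},{"gripper":50,"travel":[0,0,0],"twist":[0,0,0]}]'
python3 - <<'E'
from h import *
tub()
a=snap("side","s6.png")[100:260,320:480]
b=snap("top","t6.png")[120:280,200:360]
cv2.imwrite("pics/c6.png",cv2.resize(np.hstack([a,b]),None,fx=2.5,fy=2.5,interpolation=cv2.INTER_CUBIC))
E
```

```text
time: 8.98
ee_pos: [0.4914, -0.0906, 0.0991]
tcp_rot: [180.0, -52.4, 80.5]
wrist_force: [0.7, 0.6, -1.3]
opening: 0.0575
grasp_force: 54.4
grip [ 0.489 -0.106  0.111] lip [ 0.484 -0.135  0.037] tip 82.42507600820853 q [-34.612  17.591  -4.447  96.83   45.867  52.46 ]
```

View pics/c6.png

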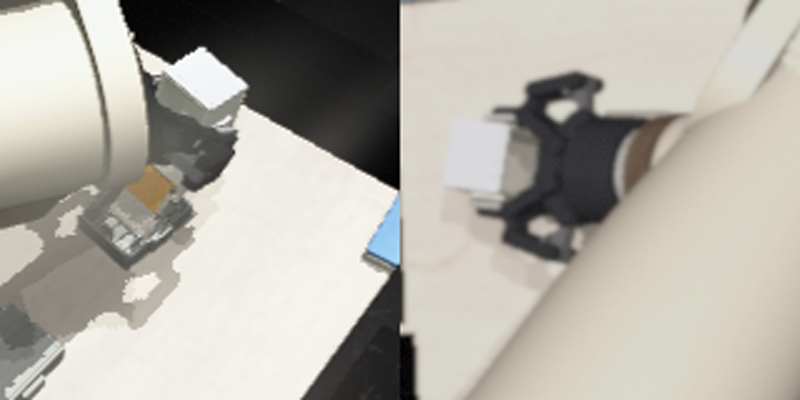

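```bash
python3 -m crank '[{"gripper":50,"travel":[-0.4,0,-4.6],"twist":[0,0.06,0]},{"gripper":50,"travel":[-0.4,0,-4.6],"twist":[0,0.06,0]},{"gripper":50,"travel":[-0.4,0,-4.6],"twist":[0,0.06,0]},{"gripper":50,"travel":[-0.4,0,-4.6],"twist":[0,0.06,0]},{"gripper":50,"travel":[-0.4,0,-4.6],"twist":[0,0.06,0]},{"gripper":50,"travel":[0,0,0],"twist":[0,0,0]},{"gripper":50,"travel":[0,0,0],"twist":[0,0,0]},{"gripper":50,"travel":[0,0,0],"twist":[0,0,0]}]'
python3 - <<'E'
from h import *
tub()
a=snap("side","s7.png")[120:220,330:430]
cv2.imwrite("pics/c7.png",cv2.resize(a,None,fx=5,fy=5,interpolation=cv2.INTER_CUBIC))
E
```

```text
time: 10.07
ee_pos: [0.4879, -0.1107, 0.1094]
tcp_rot: [179.9, -69.6, 80.7]
wrist_force: [0.4, 1.1, -0.5]
opening: 0.0572
grasp_force: 54.4
grip [ 0.485 -0.129  0.116] lip [ 0.484 -0.135  0.037] tip 99.60867031782627 q [-40.134  32.551   3.5   114.847  53.748  30.405]
```

View pics/c7.png

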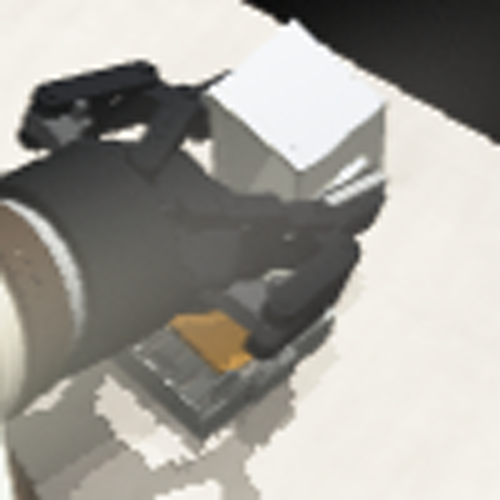

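```bash
python3 -m crank '[{"gripper":50,"travel":[6,0,-2.2],"twist":[0,0,0]},{"gripper":50,"travel":[6,0,-2.2],"twist":[0,0,0]},{"gripper":50,"travel":[6,0,-2.2],"twist":[0,0,0]},{"gripper":50,"travel":[6,0,-2.2],"twist":[0,0,0]},{"gripper":50,"travel":[12,0,-4.5],"twist":[0,0,0]},{"gripper":50,"travel":[20,0,-7.5],"twist":[0,0,0]},{"gripper":50,"travel":[20,0,-7.5],"twist":[0,0,0]},{"gripper":50,"travel":[20,0,-7.5],"twist":[0,0,0]},{"gripper":50,"travel":[0,0,0],"twist":[0,0,0]}]'
python3 - <<'E'
from h import *
im=snap("side","s8.png"); tub()
# target: tub back near its first place, shifted away from trays
g=np.array([.612,-.150,.028]); R=tool(63,-30); go(g+.020*R.apply([0,0,1])+[0,0,.06],R)
h=cv2.cvtColor(im,cv2.COLOR_BGR2HSV); m=cv2.inRange(h,(12,130,60),(35,255,255)); m[:130]=0;m[250:]=0;m[:,:330]=0;m[:,430:]=0
n,l,s,c=cv2.connectedComponentsWithStats(m); print(s,c)
E
```

```text
time: 11.25
ee_pos: [0.488, -0.1115, 0.2131]
tcp_rot: [179.6, -69.6, 80.8]
wrist_force: [-0.7, -0.6, -1.7]
opening: 0.0573
grasp_force: 54.4
grip [ 0.485 -0.13   0.219] lip [ 0.484 -0.136  0.14 ] tip 99.65137318546363 q [-40.204  27.75    8.604 124.839  53.745  30.316]
t 11.3 shift_now [-141.843  125.681   23.707] turn [-0.117 -1.724  0.327] shift_after [ 80.929 128.152 116.211]
[[     0      0    640    400 255888]
 [   370    177     15     17    112]] [[319.475 199.506]
 [376.277 186.732]]
```

```bash
python3 -m crank '[{"gripper":50,"travel":[0,0,0],"twist":[-0.012,-0.172,0.033]},{"gripper":50,"travel":[0,0,0],"twist":[-0.012,-0.172,0.033]},{"gripper":50,"travel":[0,0,0],"twist":[-0.012,-0.172,0.033]},{"gripper":50,"travel":[0,0,0],"twist":[-0.012,-0.172,0.033]},{"gripper":50,"travel":[0,0,0],"twist":[-0.012,-0.172,0.033]},{"gripper":50,"travel":[0,0,0],"twist":[-0.012,-0.172,0.033]},{"gripper":50,"travel":[0,0,0],"twist":[-0.012,-0.172,0.033]},{"gripper":50,"travel":[0,0,0],"twist":[-0.012,-0.172,0.033]},{"gripper":50,"travel":[0,0,0],"twist":[-0.012,-0.172,0.033]},{"gripper":50,"travel":[0,0,0],"twist":[-0.012,-0.172,0.033]},{"gripper":50,"travel":[0,0,0],"twist":[0,0,0]}]'
python3 - <<'E'
from h import *
tub()
g=np.array([.612,-.150,.028]); R=tool(63,-30); go(g+.020*R.apply([0,0,1])+[0,0,.06],R)
E
```

```text
time: 12.68
ee_pos: [0.4879, -0.1094, 0.2083]
tcp_rot: [-179.6, 29.9, 63.2]
wrist_force: [-0.3, -0.3, -0.7]
opening: 0.0572
grasp_force: 54.4
grip [ 0.492 -0.101  0.226] lip [ 0.458 -0.169  0.245] tip 0.3455079771947517 q [  1.701  10.042   8.342 103.999 -25.757 122.244]
t 12.68 shift_now [ 77.086 129.81  113.615] turn [-0.005 -0.002  0.003] shift_after [ 77.653 129.036 114.109]
```

```bash
python3 -m crank '[{"gripper":50,"travel":[19,32,28],"twist":[0,0,0]},{"gripper":50,"travel":[20,32.5,29],"twist":[0,0,0]},{"gripper":50,"travel":[19,32.5,28],"twist":[0,0,0]},{"gripper":50,"travel":[19,32,28.5],"twist":[0,0,0]},{"gripper":50,"travel":[7.5,0,13],"twist":[0,0,0]},{"gripper":50,"travel":[7.5,0,13],"twist":[0,0,0]},{"gripper":50,"travel":[7.5,0,13],"twist":[0,0,0]},{"gripper":50,"travel":[7.5,0,13],"twist":[0,0,0]},{"gripper":50,"travel":[0,0,0],"twist":[0,0,0]},{"gripper":50,"travel":[0,0,0],"twist":[0,0,0]}]'
```

```text
time: 13.92
ee_pos: [0.6075, -0.1604, 0.015]
tcp_rot: [180.0, 29.7, 62.8]
wrist_force: [-0.1, 0.7, -0.8]
opening: 0.0574
grasp_force: 54.3
```

```bash
python3 -m crank '[{"gripper":50,"travel":[1.5,0,2.5],"twist":[0,0,0]},{"gripper":50,"travel":[1.3,0,2.3],"twist":[0,0,0]},{"gripper":50,"travel":[0,0,0],"twist":[0,0,0]},{"gripper":70,"travel":[0,0,0],"twist":[0,0,0]},{"gripper":70,"travel":[0,0,0],"twist":[0,0,0]},{"gripper":70,"travel":[0,0,0],"twist":[0,0,0]},{"gripper":70,"travel":[0,0,-20],"twist":[0,0,0]},{"gripper":70,"travel":[0,0,-40],"twist":[0,0,0]},{"gripper":70,"travel":[0,0,-50],"twist":[0,0,0]},{"gripper":70,"travel":[0,0,-50],"twist":[0,0,0]},{"gripper":70,"travel":[0,0,0],"twist":[0,0,0]}]'
python3 - <<'E'
from h import *
b=snap("top","t9.png")[85:215,235:385];a=snap("side","s9.png")[140:270,320:470]
cv2.imwrite("pics/c9.png",cv2.resize(np.vstack([np.hstack([a,b])]),None,fx=2.66,fy=2.66,interpolation=cv2.INTER_CUBIC))
cv2.imwrite("pics/c9.png",np.hstack([cv2.resize(b[70:],None,fx=4,fy=4,interpolation=3)[:240,:400],cv2.resize(a[:100,:100],None,fx=4,fy=4,interpolation=3)[:240]]) if 0 else np.vstack([cv2.resize(b,(600,300) if 0 else None,fx=2.66,fy=2.66,interpolation=3)[:,:399],]) if 0 else np.hstack([cv2.resize(b,None,fx=2.66,fy=4.4,interpolation=3),cv2.resize(a,None,fx=2.66,fy=4.4,interpolation=3)]))
E
```

```text
time: 15.3
ee_pos: [0.6456, -0.0885, 0.1514]
tcp_rot: [179.7, 29.6, 62.7]
wrist_force: [0.5, -0.7, -0.0]
opening: 0.07
grasp_force: 0.0
```

```bash
python3 - <<'E'
from h import *
b=cv2.imread("pics/t9.png")[90:220,235:335];a=cv2.imread("pics/s9.png")[150:280,340:440]
cv2.imwrite("pics/c9.png",cv2.resize(np.hstack([b,a]),None,fx=4,fy=4,interpolation=3))
E
```

```text
(no output)
```

View pics/c9.png

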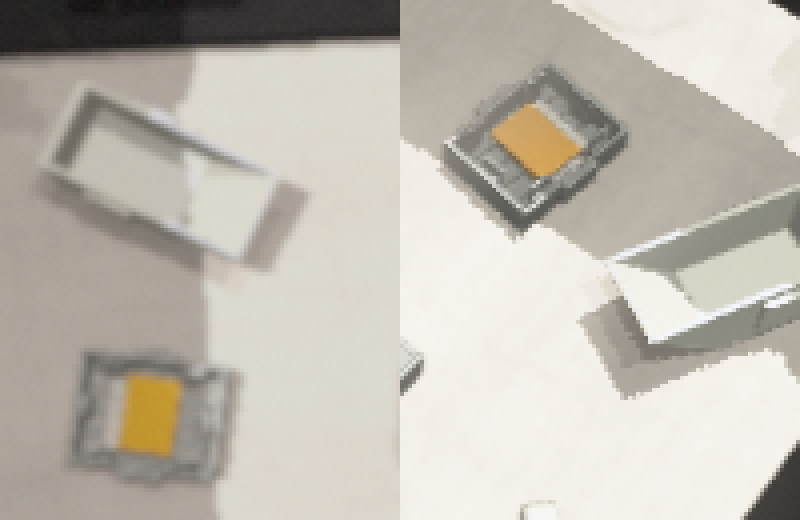

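```bash
python3 - <<'E'
from h import *
from scipy.ndimage import map_coordinates
def prof(img,n,c,yaw,z,w=.018):
    a=np.radians(yaw);ux=np.array([np.cos(a),np.sin(a),0]);uy=np.array([-ux[1],ux[0],0]);im=cv2.cvtColor(img,cv2.COLOR_BGR2GRAY).astype(float)
    for nm,s,t,L in(("x",ux,uy,.050),("y",uy,ux,.042)):
        out=[]
        for d in np.arange(-L,L+1e-6,.001):
            P=[proj(n,np.array([*c,z])+s*d+t*e) for e in np.linspace(.014,w+.004,5)]+[proj(n,np.array([*c,z])+s*d-t*e) for e in np.linspace(.014,w+.004,5)]
            P=np.array(P); out.append(map_coordinates(im,[P[:,1],P[:,0]],order=1).mean())
        out=np.array(out); k=int((L-.030 if nm=="x" else L-.022)*1000)
        D=np.arange(-L,L+1e-6,.001)*1e3
        print(n,nm,"lo",list(zip(D[:26:1].astype(int),out[:26:1].astype(int)))[4:24],"\n   hi",list(zip(D[-26:].astype(int),out[-26:].astype(int)))[2:22])
t=cv2.imread("pics/top0.png")
print("clean");prof(t,"top",(.481,-.331),86,.021)
print("drip");prof(t,"top",(.479,-.157),80.5,.021)
E
```

```text
clean
top x lo [(np.int64(-46), np.int64(198)), (np.int64(-45), np.int64(195)), (np.int64(-44), np.int64(191)), (np.int64(-43), np.int64(187)), (np.int64(-41), np.int64(182)), (np.int64(-40), np.int64(178)), (np.int64(-39), np.int64(175)), (np.int64(-38), np.int64(176)), (np.int64(-37), np.int64(178)), (np.int64(-36), np.int64(183)), (np.int64(-35), np.int64(187)), (np.int64(-34), np.int64(190)), (np.int64(-33), np.int64(193)), (np.int64(-32), np.int64(195)), (np.int64(-31), np.int64(197)), (np.int64(-30), np.int64(198)), (np.int64(-29), np.int64(198)), (np.int64(-28), np.int64(198)), (np.int64(-27), np.int64(198)), (np.int64(-26), np.int64(198))] 
   hi [(np.int64(27), np.int64(196)), (np.int64(28), np.int64(196)), (np.int64(29), np.int64(196)), (np.int64(30), np.int64(196)), (np.int64(31), np.int64(196)), (np.int64(32), np.int64(195)), (np.int64(33), np.int64(195)), (np.int64(34), np.int64(194)), (np.int64(35), np.int64(193)), (np.int64(36), np.int64(191)), (np.int64(37), np.int64(189)), (np.int64(38), np.int64(188)), (np.int64(39), np.int64(188)), (np.int64(40), np.int64(189)), (n
[... 2339 characters left out ...]
), (np.int64(34), np.int64(130)), (np.int64(35), np.int64(125)), (np.int64(36), np.int64(128)), (np.int64(37), np.int64(139)), (np.int64(38), np.int64(154)), (np.int64(39), np.int64(170)), (np.int64(40), np.int64(185)), (np.int64(41), np.int64(195)), (np.int64(42), np.int64(202)), (np.int64(43), np.int64(208)), (np.int64(44), np.int64(211)), (np.int64(45), np.int64(214)), (np.int64(46), np.int64(215))]Traceback (most recent call last):
  File "<stdin>", line 15, in <module>
  File "<stdin>", line 8, in prof
  File "h.py", line 14, in proj
    c=bot.calibration(n); f=200/np.tan(np.radians(c["vfov"]/2)); q=c["camera_from_world"]@np.r_[P,1]
ValueError: time passes only in moves, steps and waits
```

```bash
python3 - <<'E'
from h import *
go([.480,-.157,.12],tool(170.5,0))
E
```

```text
t 15.4 shift_now [-103.335 -115.119   90.686] turn [-0.486  0.355 -1.831] shift_after [150.598 -93.364  27.523]
```

```bash
python3 -m crank '[{"gripper":85,"travel":[0,0,-10],"twist":[-0.044,0.032,-0.1665]},{"gripper":85,"travel":[0,0,-10],"twist":[-0.044,0.032,-0.1665]},{"gripper":85,"travel":[0,0,0],"twist":[-0.044,0.032,-0.1665]},{"gripper":85,"travel":[0,0,0],"twist":[-0.044,0.032,-0.1665]},{"gripper":85,"travel":[0,0,0],"twist":[-0.044,0.032,-0.1665]},{"gripper":85,"travel":[0,0,0],"twist":[-0.044,0.032,-0.1665]},{"gripper":85,"travel":[0,0,0],"twist":[-0.044,0.032,-0.1665]},{"gripper":85,"travel":[0,0,0],"twist":[-0.044,0.032,-0.1665]},{"gripper":85,"travel":[0,0,0],"twist":[-0.044,0.032,-0.1665]},{"gripper":85,"travel":[0,0,0],"twist":[-0.044,0.032,-0.1665]},{"gripper":85,"travel":[0,0,0],"twist":[-0.044,0.032,-0.1665]},{"gripper":85,"travel":[0,0,0],"twist":[0,0,0]}]' 20
python3 - <<'E'
from h import *
go([.480,-.157,.08],tool(170.5,0)); print(cur()[2]["q"])
E
```

```text
time: 16.9
ee_pos: [0.647, -0.0825, 0.1634]
tcp_rot: [-179.8, -0.2, 170.3]
wrist_force: [-0.0, 0.0, 0.2]
opening: 0.085
grasp_force: 0.0
t 16.9 shift_now [ 151.812 -101.263   84.234] turn [-0.004 -0.003 -0.004] shift_after [ 152.426 -100.997   83.441]
[-7.182 18.689 18.544 90.023 -0.204  2.535]
```

```bash
python3 -m crank '[{"gripper":85.4,"travel":[38,-25.3,21],"twist":[0,0,0]},{"gripper":85.4,"travel":[38,-25.3,21],"twist":[0,0,0]},{"gripper":85.4,"travel":[38,-25.3,21],"twist":[0,0,0]},{"gripper":85.4,"travel":[38,-25.3,21],"twist":[0,0,0]},{"gripper":85.4,"travel":[0,0,20],"twist":[0,0,0]},{"gripper":85.4,"travel":[0,0,20],"twist":[0,0,0]},{"gripper":85.4,"travel":[0,0,12],"twist":[0,0,0]},{"gripper":85.4,"travel":[0,0,0],"twist":[0,0,0]},{"gripper":85.4,"travel":[0,0,4],"twist":[0,0,0]},{"gripper":85.4,"travel":[0,0,4],"twist":[0,0,0]},{"gripper":85.4,"travel":[0,0,4],"twist":[0,0,0]},{"gripper":85.4,"travel":[0,0,0],"twist":[0,0,0]}]' 20
python3 - <<'E'
from h import *
go([.480,-.157,-.004],tool(170.5,0))
for f in("side","top"): snap(f,f[0]+"10.png")
b=cv2.imread("pics/t10.png")[150:230,220:320];a=cv2.imread("pics/s10.png")[140:220,330:430]
cv2.imwrite("pics/c10.png",cv2.resize(np.hstack([b,a]),None,fx=4,fy=4,interpolation=3))
E
```

```text
time: 18.4
ee_pos: [0.4807, -0.1562, 0.0173]
tcp_rot: [-179.8, -0.0, 170.5]
wrist_force: [-0.3, -0.4, -0.7]
opening: 0.0852
grasp_force: 0.0
t 18.4 shift_now [ 0.575 -0.796 21.333] turn [-0.003 -0.001 -0.001] shift_after [ 0.593 -0.863 21.33 ]
```

View pics/c10.png

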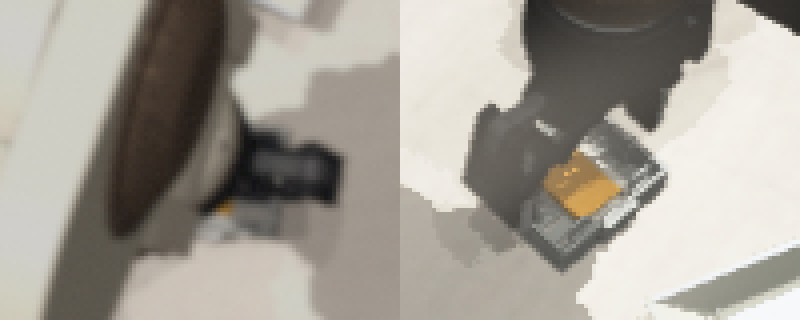

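```bash
python3 -m crank '[{"gripper":85.4,"travel":[0,-0.5,3],"twist":[0,0,0]},{"gripper":85.4,"travel":[0,0,3],"twist":[0,0,0]},{"gripper":85.4,"travel":[0,0,3],"twist":[0,0,0]},{"gripper":85.4,"travel":[0,0,0],"twist":[0,0,0]}]'
python3 -m crank '[{"gripper":85.4,"travel":[0,0,3],"twist":[0,0,0]},{"gripper":85.4,"travel":[0,0,3],"twist":[0,0,0]},{"gripper":85.4,"travel":[0,0,0],"twist":[0,0,0]}]'
```

```text
time: 19.0
ee_pos: [0.4806, -0.1568, 0.0083]
tcp_rot: [-179.8, -0.0, 170.5]
wrist_force: [0.2, 0.0, -0.2]
opening: 0.0855
grasp_force: 0.0
time: 19.38
ee_pos: [0.4806, -0.1568, 0.0023]
tcp_rot: [-179.8, -0.0, 170.5]
wrist_force: [-1.1, -0.1, 0.6]
opening: 0.0852
grasp_force: 0.0
```

```bash
python3 -m crank '[{"gripper":85.4,"travel":[0,0,3],"twist":[0,0,0]},{"gripper":85.4,"travel":[0,0,2],"twist":[0,0,0]},{"gripper":70,"travel":[0,0,0],"twist":[0,0,0]},{"gripper":70,"travel":[0,0,0],"twist":[0,0,0]},{"gripper":70,"travel":[0,0,0],"twist":[0,0,0]},{"gripper":70,"travel":[0,0,0],"twist":[0,0,0]}]' 20
python3 -m crank '[{"gripper":85.4,"travel":[0,0,0],"twist":[0,0,0]},{"gripper":85.4,"travel":[0,0,0],"twist":[0,0,0]},{"gripper":85.4,"travel":[0,0,0],"twist":[0,0,0]},{"gripper":85.4,"travel":[0,0,-10],"twist":[0,0,0]},{"gripper":85.4,"travel":[0,0,-20],"twist":[0,0,0]},{"gripper":85.4,"travel":[0,0,-20],"twist":[0,0,0]},{"gripper":85.4,"travel":[0,0,0],"twist":[0,0,0]}]' 20
python3 - <<'E'
from h import *
go([.4806,-.1567,.04],tool(80.5,0)); print(cur()[2]["q"])
E
```

```text
time: 20.12
ee_pos: [0.4807, -0.1569, -0.0025]
tcp_rot: [-179.8, -0.0, 170.5]
wrist_force: [-0.7, -0.6, -2.5]
opening: 0.0773
grasp_force: 25.0
time: 21.0
ee_pos: [0.482, -0.1571, 0.0496]
tcp_rot: [-179.8, 0.2, 170.5]
wrist_force: [-0.0, -0.8, -0.2]
opening: 0.0855
grasp_force: 0.0
t 21.0 shift_now [1.457 0.172 9.588] turn [-0.     0.005  1.57 ] shift_after [ 0.138 -1.428  9.593]
[-17.948  -0.641 -15.84   74.598  -0.182  -8.405]
```

```bash
python3 -m crank '[{"gripper":85.4,"travel":[0,0,0],"twist":[0,0,0.1745]},{"gripper":85.4,"travel":[0,0,0],"twist":[0,0,0.1745]},{"gripper":85.4,"travel":[0,0,0],"twist":[0,0,0.1745]},{"gripper":85.4,"travel":[0,0,0],"twist":[0,0,0.1745]},{"gripper":85.4,"travel":[0,0,0],"twist":[0,0,0.1745]},{"gripper":85.4,"travel":[0,0,0],"twist":[0,0,0.1745]},{"gripper":85.4,"travel":[0,0,0],"twist":[0,0,0.1745]},{"gripper":85.4,"travel":[0,0,0],"twist":[0,0,0.1745]},{"gripper":85.4,"travel":[0,0,0],"twist":[0,0,0.1745]},{"gripper":85.4,"travel":[0,0,0],"twist":[0,0,0]}]' 20
python3 - <<'E'
from h import *
go([.4807,-.1569,.001],tool(80.5,0))
E
```

```text
time: 22.25
ee_pos: [0.4805, -0.1566, 0.047]
tcp_rot: [-179.9, 0.2, 80.5]
wrist_force: [-0.3, 0.6, 0.3]
opening: 0.0849
grasp_force: 0.0
t 22.25 shift_now [-0.105  0.25  45.99 ] turn [-0.001  0.003  0.001] shift_after [-0.247  0.201 45.99 ]
```

```bash
python3 -m crank '[{"gripper":85.4,"travel":[0,0,15],"twist":[0,0,0]},{"gripper":85.4,"travel":[0,0,15],"twist":[0,0,0]},{"gripper":85.4,"travel":[0,0,8],"twist":[0,0,0]},{"gripper":85.4,"travel":[0,0,8],"twist":[0,0,0]},{"gripper":60,"travel":[0,0,0],"twist":[0,0,0]},{"gripper":60,"travel":[0,0,0],"twist":[0,0,0]},{"gripper":60,"travel":[0,0,0],"twist":[0,0,0]},{"gripper":60,"travel":[0,0,0],"twist":[0,0,0]},{"gripper":60,"travel":[0,0,0],"twist":[0,0,0]}]' 20
python3 -m crank '[{"gripper":85.4,"travel":[0,0,0],"twist":[0,0,0]},{"gripper":85.4,"travel":[0,0,0],"twist":[0,0,0]},{"gripper":85.4,"travel":[0,0,0],"twist":[0,0,0]},{"gripper":85.4,"travel":[0,0,-20],"twist":[0,0,0]},{"gripper":85.4,"travel":[0,0,-30],"twist":[0,0,0]},{"gripper":85.4,"travel":[0,0,-30],"twist":[0,0,0]},{"gripper":85.4,"travel":[0,0,0],"twist":[0,0,0]}]' 20
python3 - <<'E'
from h import *
go([.481,-.331,.05],tool(176,0)); print(cur()[2]["q"])
E
```

```text
time: 23.38
ee_pos: [0.4808, -0.1569, 0.0017]
tcp_rot: [-180.0, 0.2, 80.5]
wrist_force: [0.2, 0.1, -1.0]
opening: 0.0677
grasp_force: 24.5
time: 24.25
ee_pos: [0.4822, -0.157, 0.084]
tcp_rot: [179.8, 0.2, 80.5]
wrist_force: [0.1, 0.3, -0.4]
opening: 0.0852
grasp_force: 0.0
t 24.25 shift_now [-171.619   27.481   34.773] turn [-0.     0.006 -1.667] shift_after [ -10.94  -173.61    34.019]
[-17.938  -1.431 -12.775  78.408  -0.182  81.589]
```

```bash
python3 -m crank '[{"gripper":85.4,"travel":[-43,7,0],"twist":[0,0,0]},{"gripper":85.4,"travel":[-43,7,0],"twist":[0,0,0]},{"gripper":85.4,"travel":[-43,7,0],"twist":[0,0,0]},{"gripper":85.4,"travel":[-42,6,0],"twist":[0,0,0]},{"gripper":85.4,"travel":[0,0,0],"twist":[0,0,0]}]'
python3 -m crank '[{"gripper":85.4,"travel":[0,0,0],"twist":[0,0.0006,-0.1667]},{"gripper":85.4,"travel":[0,0,0],"twist":[0,0.0006,-0.1667]},{"gripper":85.4,"travel":[0,0,0],"twist":[0,0.0006,-0.1667]},{"gripper":85.4,"travel":[0,0,0],"twist":[0,0.0006,-0.1667]},{"gripper":85.4,"travel":[0,0,0],"twist":[0,0.0006,-0.1667]},{"gripper":85.4,"travel":[0,0,0],"twist":[0,0.0006,-0.1667]},{"gripper":85.4,"travel":[0,0,0],"twist":[0,0.0006,-0.1667]},{"gripper":85.4,"travel":[0,0,0],"twist":[0,0.0006,-0.1667]},{"gripper":85.4,"travel":[0,0,0],"twist":[0,0.0006,-0.1667]},{"gripper":85.4,"travel":[0,0,0],"twist":[0,0.0006,-0.1667]},{"gripper":85.4,"travel":[0,0,0],"twist":[0,0,0]}]'
python3 - <<'E'
from h import *
go([.482,-.3304,.01],tool(176,0)); print(cur()[2]["q"])
E
```

```text
time: 24.88
ee_pos: [0.4783, -0.3318, 0.0806]
tcp_rot: [-179.9, 0.2, 80.3]
wrist_force: [0.0, 0.5, 0.2]
opening: 0.0853
grasp_force: 0.0
time: 26.25
ee_pos: [0.479, -0.3288, 0.0815]
tcp_rot: [179.9, -0.3, 176.0]
wrist_force: [-0.6, -0.1, 0.4]
opening: 0.0853
grasp_force: 0.0
t 26.25 shift_now [-3.436 -1.48  71.463] turn [ 0.001 -0.005 -0.001] shift_after [-3.075 -1.375 71.482]
[-34.431   9.191  -1.85   79.251  -0.073 -30.389]
```

```bash
python3 -m crank '[{"gripper":85.4,"travel":[-3.2,-1.5,25],"twist":[0,0,0]},{"gripper":85.4,"travel":[0,0,25],"twist":[0,0,0]},{"gripper":85.4,"travel":[0,0,18],"twist":[0,0,0]},{"gripper":85.4,"travel":[0,0,3],"twist":[0,0,0]},{"gripper":85.4,"travel":[0,0,3],"twist":[0,0,0]},{"gripper":85.4,"travel":[0,0,0],"twist":[0,0,0]}]'
```

```text
time: 27.0
ee_pos: [0.4823, -0.3315, 0.0088]
tcp_rot: [180.0, -0.2, 176.0]
wrist_force: [-0.5, -0.4, 0.2]
opening: 0.0856
grasp_force: 0.0
```

```bash
python3 -m crank '[{"gripper":85.4,"travel":[0,0,2],"twist":[0,0,0]},{"gripper":85.4,"travel":[0,0,2],"twist":[0,0,0]},{"gripper":85.4,"travel":[0,0,0],"twist":[0,0,0]}]'
```

```text
time: 27.38
ee_pos: [0.4819, -0.3313, 0.004]
tcp_rot: [179.9, -0.3, 176.0]
wrist_force: [-0.8, -0.7, 1.3]
opening: 0.0851
grasp_force: 0.0
```

```bash
python3 -m crank '[{"gripper":85.4,"travel":[0,0,3],"twist":[0,0,0]},{"gripper":85.4,"travel":[0,0,3.5],"twist":[0,0,0]},{"gripper":70,"travel":[0,0,0],"twist":[0,0,0]},{"gripper":70,"travel":[0,0,0],"twist":[0,0,0]},{"gripper":70,"travel":[0,0,0],"twist":[0,0,0]},{"gripper":70,"travel":[0,0,0],"twist":[0,0,0]}]' 20
python3 -m crank '[{"gripper":85.4,"travel":[0,0,0],"twist":[0,0,0]},{"gripper":85.4,"travel":[0,0,0],"twist":[0,0,0]},{"gripper":85.4,"travel":[0,0,0],"twist":[0,0,0]},{"gripper":85.4,"travel":[0,0,-10],"twist":[0,0,0]},{"gripper":85.4,"travel":[0,0,-20],"twist":[0,0,0]},{"gripper":85.4,"travel":[0,0,-20],"twist":[0,0,0]},{"gripper":85.4,"travel":[0,0,0],"twist":[0,0,0.157]},{"gripper":85.4,"travel":[0,0,0],"twist":[0,0,0.157]},{"gripper":85.4,"travel":[0,0,0],"twist":[0,0,0.157]},{"gripper":85.4,"travel":[0,0,0],"twist":[0,0,0.157]},{"gripper":85.4,"travel":[0,0,0],"twist":[0,0,0.157]}]' 20
python3 -m crank '[{"gripper":85.4,"travel":[0,0,0],"twist":[0,0,0.157]},{"gripper":85.4,"travel":[0,0,0],"twist":[0,0,0.157]},{"gripper":85.4,"travel":[0,0,0],"twist":[0,0,0.157]},{"gripper":85.4,"travel":[0,0,0],"twist":[0,0,0.157]},{"gripper":85.4,"travel":[0,0,0],"twist":[0,0,0.157]},{"gripper":85.4,"travel":[0,0,0],"twist":[0,0,0]},{"gripper":85.4,"travel":[0,0,0],"twist":[0,0,0]}]' 20
```

```text
time: 28.12
ee_pos: [0.4819, -0.3313, -0.0024]
tcp_rot: [179.9, -0.2, 176.0]
wrist_force: [-0.0, 0.1, -2.2]
opening: 0.0774
grasp_force: 25.2
time: 29.5
ee_pos: [0.4823, -0.3315, 0.0485]
tcp_rot: [-179.9, -0.2, 130.7]
wrist_force: [-0.2, 0.2, -0.3]
opening: 0.0854
grasp_force: 0.0
time: 30.38
ee_pos: [0.4822, -0.3315, 0.0481]
tcp_rot: [-179.8, -0.0, 86.2]
wrist_force: [-0.1, -0.3, 0.6]
opening: 0.0856
grasp_force: 0.0
```

```bash
python3 -m crank '[{"gripper":85.4,"travel":[0,0,15],"twist":[0,0,0]},{"gripper":85.4,"travel":[0,0,15],"twist":[0,0,0]},{"gripper":85.4,"travel":[0,0,13],"twist":[0,0,0]},{"gripper":85.4,"travel":[0,0,8],"twist":[0,0,0]},{"gripper":60,"travel":[0,0,0],"twist":[0,0,0]},{"gripper":60,"travel":[0,0,0],"twist":[0,0,0]},{"gripper":60,"travel":[0,0,0],"twist":[0,0,0]},{"gripper":60,"travel":[0,0,0],"twist":[0,0,0]},{"gripper":60,"travel":[0,0,0],"twist":[0,0,0]}]' 40
python3 - <<'E'
from h import *
print(cur()[0]); R=tool(80.5,0); 
p=cur()[0]; d=np.array([.4808,-.1569,p[2]])-p; print("shift in yaw80.5 axes",R.inv().apply(d)*1e3)
E
```

```text
time: 31.5
ee_pos: [0.4819, -0.3314, -0.0033]
tcp_rot: [-179.8, -0.0, 86.0]
wrist_force: [-0.6, -0.0, -0.8]
opening: 0.0673
grasp_force: 46.3
[ 0.482 -0.331 -0.003]
shift in yaw80.5 axes [171.875 -29.903  -0.   ]
```

```bash
python3 -m crank '[{"gripper":60,"travel":[0,0,-20],"twist":[0,0,0]},{"gripper":60,"travel":[0,0,-20],"twist":[0,0,0]},{"gripper":60,"travel":[0,0,-20],"twist":[0,0,0.048]},{"gripper":60,"travel":[0,0,0],"twist":[0,0,0.048]},{"gripper":60,"travel":[34,-6,0],"twist":[0,0,0]},{"gripper":60,"travel":[34,-6,0],"twist":[0,0,0]},{"gripper":60,"travel":[34,-6,0],"twist":[0,0,0]},{"gripper":60,"travel":[34,-6,0],"twist":[0,0,0]},{"gripper":60,"travel":[34,-6,0],"twist":[0,0,0]},{"gripper":60,"travel":[0,0,0],"twist":[0,0,0]}]' 40
python3 - <<'E'
from h import *
go([.4808,-.1569,.0177],tool(80.5,0))
E
```

```text
time: 32.75
ee_pos: [0.4805, -0.157, 0.057]
tcp_rot: [-179.8, -0.0, 80.7]
wrist_force: [0.0, 0.2, -1.9]
opening: 0.0667
grasp_force: 46.3
t 32.75 shift_now [ 0.154  0.396 39.328] turn [-0.004 -0.001  0.003] shift_after [ 0.18   0.234 39.33 ]
```

```bash
python3 -m crank '[{"gripper":60,"travel":[0.2,0.3,12],"twist":[-0.004,0,0.003]},{"gripper":60,"travel":[0,0,12],"twist":[0,0,0]},{"gripper":60,"travel":[0,0,4],"twist":[0,0,0]},{"gripper":60,"travel":[0,0,4],"twist":[0,0,0]},{"gripper":60,"travel":[0,0,0],"twist":[0,0,0]}]' 40
python3 -m crank '[{"gripper":60,"travel":[0,0,2],"twist":[0,0,0]},{"gripper":60,"travel":[0,0,2],"twist":[0,0,0]},{"gripper":60,"travel":[0,0,2],"twist":[0,0,0]},{"gripper":60,"travel":[0,0,0],"twist":[0,0,0]}]' 40
python3 - <<'E'
from h import *
go([.4808,-.1569,.0177],tool(80.5,0))
E
```

```text
time: 33.38
ee_pos: [0.4807, -0.1588, 0.0246]
tcp_rot: [-180.0, -0.0, 80.3]
wrist_force: [0.7, -0.6, -0.7]
opening: 0.0668
grasp_force: 46.3
time: 33.88
ee_pos: [0.4807, -0.1586, 0.0187]
tcp_rot: [-180.0, -0.0, 80.4]
wrist_force: [0.8, -0.3, -1.4]
opening: 0.067
grasp_force: 46.3
t 33.88 shift_now [ 1.658 -0.194  0.957] turn [-0.001 -0.    -0.002] shift_after [ 1.659 -0.19   0.957]
```

```bash
python3 -m crank '[{"gripper":60,"travel":[1,0,0.5],"twist":[0,0,0]},{"gripper":60,"travel":[0.6,0,0.8],"twist":[0,0,0]},{"gripper":60,"travel":[0,0,0],"twist":[0,0,0]},{"gripper":60,"travel":[0,0,0],"twist":[0,0,0]}]' 40
```

```text
time: 34.38
ee_pos: [0.4811, -0.157, 0.0175]
tcp_rot: [-180.0, -0.0, 80.4]
wrist_force: [0.4, 0.1, -0.7]
opening: 0.0666
grasp_force: 46.3
```

```bash
python3 -m crank '[{"gripper":85.4,"travel":[0,0,0],"twist":[0,0,0]},{"gripper":85.4,"travel":[0,0,0],"twist":[0,0,0]},{"gripper":85.4,"travel":[0,0,0],"twist":[0,0,0]},{"gripper":85.4,"travel":[0,0,-20],"twist":[0,0,0]},{"gripper":85.4,"travel":[0,0,-30],"twist":[0,0,0]},{"gripper":80,"travel":[0,0,-40],"twist":[0,-0.14,0]},{"gripper":80,"travel":[0,0,0],"twist":[0,-0.14,0]},{"gripper":80,"travel":[0,0,0],"twist":[0,-0.14,0]},{"gripper":80,"travel":[0,0,0],"twist":[0,-0.14,0]},{"gripper":80,"travel":[0,0,0],"twist":[0,-0.14,0]},{"gripper":80,"travel":[0,0,0],"twist":[0,0,0]}]' 40
python3 - <<'E'
from h import *
C=np.array([.4808,-.1569,.021]); R=tool(80.5,-40); z=R.apply([0,0,1])
go(C-.05*z,R); print(cur()[2]["q"])
for f in("side","top"): snap(f,f[0]+"11.png")
b=cv2.imread("pics/t11.png")[150:230,220:320];a=cv2.imread("pics/s11.png")[140:220,330:430]
cv2.imwrite("pics/c11.png",cv2.resize(np.hstack([b,a]),None,fx=4,fy=4,interpolation=3))
E
```

```text
time: 35.75
ee_pos: [0.4809, -0.1558, 0.1059]
tcp_rot: [-179.7, 40.1, 80.7]
wrist_force: [1.3, 0.7, -0.7]
opening: 0.0801
grasp_force: 0.0
t 35.75 shift_now [53.756  0.226 15.689] turn [-0.003  0.002  0.003] shift_after [53.725  0.046 15.795]
[  2.818   4.236 -12.308  83.838 -38.967 105.909]
```

View pics/c11.png

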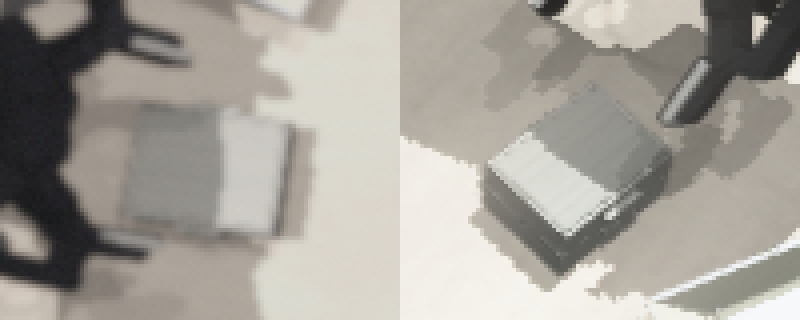

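```bash
python3 -m crank '[{"gripper":80,"travel":[18,0,0],"twist":[0,0,0]},{"gripper":80,"travel":[18,0,0],"twist":[0,0,0]},{"gripper":80,"travel":[18,0,16],"twist":[0,0,0]},{"gripper":80,"travel":[0,0,20],"twist":[0,0,0]},{"gripper":80,"travel":[0,0,20],"twist":[0,0,0]},{"gripper":80,"travel":[0,0,15],"twist":[0,0,0]},{"gripper":80,"travel":[0,0,8],"twist":[0,0,0]},{"gripper":80,"travel":[0,0,0],"twist":[0,0,0]}]' 40
python3 - <<'E'
from h import *
C=np.array([.4808,-.1569,.021]); R=tool(80.5,-40); z=R.apply([0,0,1])
go(C+.018*z,R)
E
```

```text
time: 36.85
ee_pos: [0.4792, -0.1664, 0.0119]
tcp_rot: [-179.9, 40.1, 80.4]
wrist_force: [-0.2, 0.4, -0.4]
opening: 0.0799
grasp_force: 0.0
t 36.85 shift_now [1.491 0.054 4.816] turn [-0.003  0.001 -0.002] shift_after [1.485 0.044 4.818]
```

```bash
python3 -m crank '[{"gripper":80,"travel":[1.5,0,4.5],"twist":[0,0,0]},{"gripper":60,"travel":[0,0,0],"twist":[0,0,0]},{"gripper":60,"travel":[0,0,0],"twist":[0,0,0]},{"gripper":60,"travel":[0,0,0],"twist":[0,0,0]},{"gripper":60,"travel":[0,0,0],"twist":[0,0,0]}]' 90
python3 - <<'E'
from h import *
p,r,o=cur(); C=np.array([.4808,-.1569,.021]); c=r.inv().apply(C-p)*1e3; print("pair centre in tool",c)
for th in(.12,): print("travel per .12 turning about pair centre",c-Ro.from_rotvec([0,th,0]).apply(c))
E
```

```text
time: 37.48
ee_pos: [0.4795, -0.168, 0.0082]
tcp_rot: [180.0, 40.1, 80.4]
wrist_force: [-0.1, 3.2, 4.6]
opening: 0.0662
grasp_force: 101.0
pair centre in tool [  0.305  -0.545 -17.006]
travel per .12 turning about pair centre [ 2.038  0.    -0.086]
```

```bash
python3 -m crank '[{"gripper":60,"travel":[-6,0,-7],"twist":[0,0,0]},{"gripper":60,"travel":[-12,0,-14.5],"twist":[0,0,0]},{"gripper":60,"travel":[-14,0,-16.5],"twist":[0,0,0]},{"gripper":60,"travel":[-14,0,-16.5],"twist":[0,0,0]},{"gripper":60,"travel":[0,0,0],"twist":[0,0,0]},{"gripper":60,"travel":[0,0,0],"twist":[0,0,0]}]'
python3 -m crank '[{"gripper":60,"travel":[2.2,0,0],"twist":[0,0.131,0]},{"gripper":60,"travel":[2.2,0,0],"twist":[0,0.131,0]},{"gripper":60,"travel":[2.2,0,0],"twist":[0,0.131,0]},{"gripper":60,"travel":[2.2,0,0],"twist":[0,0.131,0]},{"gripper":60,"travel":[2.2,0,0],"twist":[0,0.131,0]},{"gripper":60,"travel":[2.2,0,0],"twist":[0,0.131,0]},{"gripper":60,"travel":[2.2,0,0],"twist":[0,0.131,0]},{"gripper":60,"travel":[2.2,0,0],"twist":[0,0.131,0]},{"gripper":60,"travel":[2.2,0,0],"twist":[0,0.131,0]},{"gripper":60,"travel":[2.2,0,0],"twist":[0,0.131,0]},{"gripper":60,"travel":[2.2,0,0],"twist":[0,0.131,0]},{"gripper":60,"travel":[0,0,0],"twist":[0,0.13,0]}]'
python3 - <<'E'
from h import *
p,r,o=cur(); c=p+r.apply([.0003,-.0005,-.017]); print("centre",c, "turned from -40:",(tool(80.5,-40).inv()*r).as_rotvec(), o["q"])
E
```

```text
time: 38.22
ee_pos: [0.479, -0.1683, 0.0789]
tcp_rot: [-180.0, 40.1, 80.4]
wrist_force: [0.4, 0.4, -3.1]
opening: 0.0664
grasp_force: 100.6
time: 39.72
ee_pos: [0.4826, -0.1468, 0.0775]
tcp_rot: [-179.9, -50.1, 80.3]
wrist_force: [0.5, 0.2, -3.1]
opening: 0.0666
grasp_force: 100.9
centre [ 0.48  -0.159  0.089] turned from -40: [0.    1.573 0.003] [-39.093  21.65   -0.926  97.914  41.918  48.656]
```

```bash
python3 -m crank '[{"gripper":60,"travel":[-9,0,7.55],"twist":[0,0,0]},{"gripper":60,"travel":[-9,0,7.55],"twist":[0,0,0]},{"gripper":60,"travel":[-9,0,7.55],"twist":[0,0,0]},{"gripper":60,"travel":[-8.5,0,7.1],"twist":[0,0,0]},{"gripper":60,"travel":[0,0,0],"twist":[0,0,0]},{"gripper":60,"travel":[0,0,0],"twist":[0,0,0]}]'
python3 -m crank '[{"gripper":60,"travel":[-0.77,0,0.64],"twist":[0,0,0]},{"gripper":60,"travel":[-0.77,0,0.64],"twist":[0,0,0]},{"gripper":60,"travel":[0,0,0],"twist":[0,0,0]}]'
python3 -m crank '[{"gripper":60,"travel":[-0.77,0,0.64],"twist":[0,0,0]},{"gripper":60,"travel":[0,0,0],"twist":[0,0,0]}]'
python3 - <<'E'
from h import *
p,r,o=cur(); c=p+r.apply([.0003,-.0005,-.017]); print("centre",c, "turned from -40:",(tool(80.5,-40).inv()*r).as_rotvec())
E
```

```text
time: 40.48
ee_pos: [0.483, -0.1465, 0.0323]
tcp_rot: [180.0, -49.9, 80.4]
wrist_force: [0.8, -0.1, -2.4]
opening: 0.0666
grasp_force: 100.9
time: 40.85
ee_pos: [0.4829, -0.1466, 0.0299]
tcp_rot: [-180.0, -49.9, 80.3]
wrist_force: [0.6, 0.5, -3.6]
opening: 0.0663
grasp_force: 100.9
time: 41.1
ee_pos: [0.4828, -0.1466, 0.0288]
tcp_rot: [-180.0, -49.9, 80.3]
wrist_force: [0.3, -0.7, -3.4]
opening: 0.0665
grasp_force: 100.9
centre [ 0.48  -0.159  0.04 ] turned from -40: [0.    1.57  0.003]
```

```bash
python3 -m crank '[{"gripper":60,"travel":[-0.77,0,0.64],"twist":[0,0,0]},{"gripper":60,"travel":[0,0,0],"twist":[0,0,0]}]'
python3 -m crank '[{"gripper":60,"travel":[-0.6,0,0.5],"twist":[0,0,0]},{"gripper":60,"travel":[0,0,0],"twist":[0,0,0]}]'
```

```text
time: 41.35
ee_pos: [0.4829, -0.1466, 0.0286]
tcp_rot: [-180.0, -49.9, 80.3]
wrist_force: [-3.0, -1.0, 5.0]
opening: 0.0665
grasp_force: 101.7
time: 41.6
ee_pos: [0.4829, -0.1465, 0.0285]
tcp_rot: [-180.0, -50.0, 80.3]
wrist_force: [-5.1, -1.1, 11.7]
opening: 0.0666
grasp_force: 102.4
```

```bash
python3 -m crank '[{"gripper":60,"travel":[0.4,0,-0.3],"twist":[0,0,0]},{"gripper":70,"travel":[0,0,0],"twist":[0,0,0]},{"gripper":76,"travel":[0,0,0],"twist":[0,0,0]},{"gripper":82,"travel":[0,0,0],"twist":[0,0,0]},{"gripper":82,"travel":[0,0,0],"twist":[0,0,0]},{"gripper":82,"travel":[0,0,-10],"twist":[0,0,0]},{"gripper":82,"travel":[0,0,-25],"twist":[0,0,0]},{"gripper":82,"travel":[0,0,-40],"twist":[0,0,0]},{"gripper":82,"travel":[0,0,-40],"twist":[0,0,0]},{"gripper":82,"travel":[0,0,0],"twist":[0,0,0]}]'
python3 - <<'E'
from h import *
s=snap("side","s12.png");t=snap("top","t12.png")
b=t[150:230,220:320];a=s[120:200,330:430]
cv2.imwrite("pics/c12.png",cv2.resize(np.hstack([b,a]),None,fx=4,fy=4,interpolation=3))
E
```

```text
time: 42.85
ee_pos: [0.4684, -0.2359, 0.1033]
tcp_rot: [179.8, -49.8, 80.4]
wrist_force: [0.1, -0.2, -1.0]
opening: 0.0819
grasp_force: 0.0
```

View pics/c12.png

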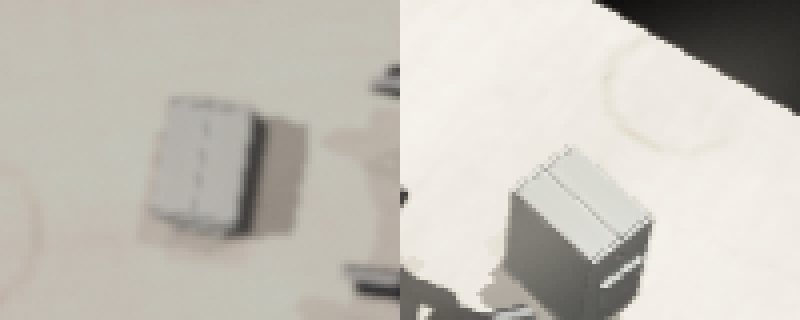

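```bash
python3 -m crank '[{"gripper":82,"travel":[33,0,-28],"twist":[0,0,0]},{"gripper":82,"travel":[33,0,-28],"twist":[0,0,0]},{"gripper":82,"travel":[33,0,-28],"twist":[0,0,0]},{"gripper":82,"travel":[0,0,0],"twist":[0,-0.175,0]},{"gripper":82,"travel":[0,0,0],"twist":[0,-0.175,0]},{"gripper":82,"travel":[0,0,0],"twist":[0,-0.175,0]},{"gripper":82,"travel":[0,0,0],"twist":[0,-0.175,0]},{"gripper":82,"travel":[0,0,0],"twist":[0,-0.175,0]},{"gripper":82,"travel":[0,0,0],"twist":[0,-0.175,0]},{"gripper":82,"travel":[0,0,0],"twist":[0,-0.175,0]},{"gripper":82,"travel":[0,0,0],"twist":[0,-0.175,0]},{"gripper":82,"travel":[0,0,0],"twist":[0,-0.171,0]}]'
python3 - <<'E'
from h import *
C=np.array([.480,-.159,.039]); R=tool(80.5,-40); z=R.apply([0,0,1])
h=C-.07*z; go([h[0],h[1],cur()[0][2]],R); go(h,R); print(cur()[2]["q"],cur()[0])
E
```

```text
time: 44.45
ee_pos: [0.4681, -0.2327, 0.2314]
tcp_rot: [179.9, 40.4, 80.4]
wrist_force: [0.0, -0.2, 0.2]
opening: 0.082
grasp_force: 0.0
t 44.45 shift_now [ 91.139  -0.44  -77.527] turn [ 0.001  0.007 -0.001] shift_after [ 91.659  -0.415 -76.911]
t 44.45 shift_now [181.025  -0.61   28.142] turn [ 0.001  0.007 -0.001] shift_after [180.832  -0.415  29.36 ]
[ -5.791  -1.531  -4.126  90.495 -40.287  94.88 ] [ 0.468 -0.233  0.231]
```

```bash
python3 -m crank '[{"gripper":82,"travel":[31,0,-25],"twist":[0,0,0]},{"gripper":82,"travel":[30,0,-26],"twist":[0,0,0]},{"gripper":82,"travel":[30,0,-26],"twist":[0,0.007,0]},{"gripper":82,"travel":[22.5,0,26.5],"twist":[0,0,0]},{"gripper":82,"travel":[22.5,0,26.5],"twist":[0,0,0]},{"gripper":82,"travel":[22.5,0,26.5],"twist":[0,0,0]},{"gripper":82,"travel":[22.5,0,26.5],"twist":[0,0,0]},{"gripper":82,"travel":[0,0,0],"twist":[0,0,0]}]'
python3 - <<'E'
from h import *
C=np.array([.480,-.159,.039]); R=tool(80.5,-40); z=R.apply([0,0,1])
go(C+.018*z,R)
E
```

```text
time: 45.45
ee_pos: [0.4862, -0.1143, 0.09]
tcp_rot: [-179.6, 39.7, 80.7]
wrist_force: [-0.5, 0.3, 1.3]
opening: 0.082
grasp_force: 0.0
t 45.45 shift_now [-2.136  1.706 86.023] turn [-0.005 -0.004  0.002] shift_after [-1.757  1.256 86.039]
```

```bash
python3 -m crank '[{"gripper":82,"travel":[-2,1.4,16],"twist":[-0.005,-0.004,0.002]},{"gripper":82,"travel":[0,0,20],"twist":[0,0,0]},{"gripper":82,"travel":[0,0,20],"twist":[0,0,0]},{"gripper":82,"travel":[0,0,18],"twist":[0,0,0]},{"gripper":82,"travel":[0,0,12],"twist":[0,0,0]},{"gripper":82,"travel":[0,0,0],"twist":[0,0,0]}]'
python3 - <<'E'
from h import *
C=np.array([.480,-.159,.039]); R=tool(80.5,-40); z=R.apply([0,0,1])
go(C+.018*z,R)
E
```

```text
time: 46.2
ee_pos: [0.4803, -0.1711, 0.0283]
tcp_rot: [179.6, 39.9, 80.2]
wrist_force: [0.6, 0.2, 0.1]
opening: 0.0822
grasp_force: 0.0
t 46.2 shift_now [ 2.194 -2.267  2.203] turn [ 0.003 -0.002 -0.004] shift_after [ 2.206 -2.252  2.206]
```

```bash
python3 -m crank '[{"gripper":82,"travel":[1.5,-1.2,2],"twist":[0,0,0]},{"gripper":82,"travel":[0,0,0],"twist":[0,0,0]},{"gripper":82,"travel":[0,0,0],"twist":[0,0,0]}]' 25
python3 - <<'E'
from h import *
C=np.array([.480,-.159,.039]); R=tool(80.5,-40); z=R.apply([0,0,1])
go(C+.018*z,R)
E
```

```text
time: 46.58
ee_pos: [0.4796, -0.1706, 0.0258]
tcp_rot: [179.6, 39.9, 80.2]
wrist_force: [-0.4, -0.0, -0.8]
opening: 0.0821
grasp_force: 0.0
t 46.58 shift_now [ 0.369 -1.484  0.454] turn [ 0.004 -0.002 -0.004] shift_after [ 0.375 -1.481  0.459]
```

```bash
python3 -m crank '[{"gripper":82,"travel":[0.4,-1.3,0.5],"twist":[0.003,0,-0.003]},{"gripper":60,"travel":[0,0,0],"twist":[0,0,0]},{"gripper":60,"travel":[0,0,0],"twist":[0,0,0]},{"gripper":60,"travel":[0,0,0],"twist":[0,0,0]},{"gripper":60,"travel":[0,0,0],"twist":[0,0,0]}]' 25
python3 -m crank '[{"gripper":60,"travel":[0,0,0],"twist":[0,0,0]},{"gripper":60,"travel":[0,0,0],"twist":[0,0,0]},{"gripper":60,"travel":[-6,0,-7],"twist":[0,0,0]},{"gripper":60,"travel":[-12,0,-14],"twist":[0,0,0]},{"gripper":60,"travel":[-12,0,-14],"twist":[0,0,0]},{"gripper":60,"travel":[-8,0,-10],"twist":[0,0,0]},{"gripper":60,"travel":[0,0,0],"twist":[0,0,0]}]' 90
```

```text
time: 47.2
ee_pos: [0.4782, -0.1707, 0.0251]
tcp_rot: [179.9, 39.9, 80.4]
wrist_force: [-0.1, 0.6, 2.3]
opening: 0.0675
grasp_force: 29.1
time: 48.08
ee_pos: [0.4786, -0.1709, 0.0852]
tcp_rot: [179.8, 39.9, 80.3]
wrist_force: [-0.2, -0.3, -4.3]
opening: 0.0667
grasp_force: 99.4
```

```bash
python3 -m crank '[{"gripper":60,"travel":[2.3,0,0],"twist":[0,0.131,0]},{"gripper":60,"travel":[2.3,0,0],"twist":[0,0.131,0]},{"gripper":60,"travel":[2.3,0,0],"twist":[0,0.131,0]},{"gripper":60,"travel":[2.3,0,0],"twist":[0,0.131,0]},{"gripper":60,"travel":[2.3,0,0],"twist":[0,0.131,0]},{"gripper":60,"travel":[2.3,0,0],"twist":[0,0.131,0]},{"gripper":60,"travel":[2.3,0,0],"twist":[0,0.131,0]},{"gripper":60,"travel":[2.3,0,0],"twist":[0,0.131,0]},{"gripper":60,"travel":[2.3,0,0],"twist":[0,0.131,0]},{"gripper":60,"travel":[2.3,0,0],"twist":[0,0.131,0]},{"gripper":60,"travel":[2.3,0,0],"twist":[0,0.131,0]},{"gripper":60,"travel":[0,0,0],"twist":[0,0.129,0]}]'
python3 - <<'E'
from h import *
C=np.array([.480,-.159,.021]); R=tool(80.5,50); z=R.apply([0,0,1])
go(C+.018*z,R); print(C+.018*z, cur()[2]["q"])
E
```

```text
time: 49.58
ee_pos: [0.4817, -0.1485, 0.0825]
tcp_rot: [179.9, -50.2, 80.5]
wrist_force: [-0.4, -0.6, -3.0]
opening: 0.0661
grasp_force: 99.8
t 49.58 shift_now [-54.15    0.028  49.201] turn [ 0.001 -0.004  0.   ] shift_after [-53.97    0.097  49.398]
[ 0.482 -0.145  0.009] [-39.301  21.631  -0.453  98.681  41.857  48.194]
```

```bash
python3 -m crank '[{"gripper":60,"travel":[-11.5,0,9.6],"twist":[0,0,0]},{"gripper":60,"travel":[-11.5,0,9.6],"twist":[0,0,0]},{"gripper":60,"travel":[-11.5,0,9.6],"twist":[0,0,0]},{"gripper":60,"travel":[-9,0,7.6],"twist":[0,0,0]},{"gripper":60,"travel":[-6,0,5],"twist":[0,0,0]},{"gripper":60,"travel":[-2.3,0,1.9],"twist":[0,-0.004,0]},{"gripper":60,"travel":[0,0,0],"twist":[0,0,0]}]'
python3 -m crank '[{"gripper":60,"travel":[-0.77,0,0.64],"twist":[0,0,0]},{"gripper":60,"travel":[-0.77,0,0.64],"twist":[0,0,0]},{"gripper":60,"travel":[0,0,0],"twist":[0,0,0]}]'
```

```text
time: 50.45
ee_pos: [0.4819, -0.1482, 0.0155]
tcp_rot: [179.9, -49.8, 80.5]
wrist_force: [-0.7, 0.2, -3.7]
opening: 0.0661
grasp_force: 100.0
time: 50.82
ee_pos: [0.4818, -0.1482, 0.0133]
tcp_rot: [179.9, -49.8, 80.5]
wrist_force: [-0.5, 0.3, -3.4]
opening: 0.0664
grasp_force: 100.0
```

```bash
python3 -m crank '[{"gripper":60,"travel":[-0.77,0,0.64],"twist":[0,0,0]},{"gripper":60,"travel":[-0.77,0,0.64],"twist":[0,0,0]},{"gripper":60,"travel":[0,0,0],"twist":[0,0,0]}]'
python3 -m crank '[{"gripper":60,"travel":[-0.77,0,0.64],"twist":[0,0,0]},{"gripper":60,"travel":[0,0,0],"twist":[0,0,0]}]'
python3 -m crank '[{"gripper":60,"travel":[-0.77,0,0.64],"twist":[0,0,0]},{"gripper":60,"travel":[0,0,0],"twist":[0,0,0]}]'
```

```text
time: 51.2
ee_pos: [0.4817, -0.1482, 0.0112]
tcp_rot: [180.0, -49.8, 80.5]
wrist_force: [0.6, -0.3, -3.0]
opening: 0.0662
grasp_force: 100.0
time: 51.45
ee_pos: [0.4818, -0.1483, 0.0108]
tcp_rot: [179.9, -49.8, 80.5]
wrist_force: [-2.9, -0.7, 4.5]
opening: 0.0665
grasp_force: 100.4
time: 51.7
ee_pos: [0.4818, -0.1482, 0.0108]
tcp_rot: [179.9, -49.9, 80.5]
wrist_force: [-7.4, -3.4, 13.3]
opening: 0.0665
grasp_force: 101.4
```

```bash
python3 - <<'E'
from h import *
p,r,o=cur(); print(p+r.apply([0,0,-.018]))
E
python3 -m crank '[{"gripper":60,"travel":[0.5,0,-0.4],"twist":[0,0,0]},{"gripper":70,"travel":[0,0,0],"twist":[0,0,0]},{"gripper":76,"travel":[0,0,0],"twist":[0,0,0]},{"gripper":82,"travel":[0,0,0],"twist":[0,0,0]},{"gripper":82,"travel":[0,0,0],"twist":[0,0,0]},{"gripper":82,"travel":[0,0,-10],"twist":[0,0,0]},{"gripper":82,"travel":[0,0,-25],"twist":[0,0,0]},{"gripper":82,"travel":[0,0,-40],"twist":[0,0,0]},{"gripper":82,"travel":[0,0,-40],"twist":[0,0,0]},{"gripper":82,"travel":[0,0,0],"twist":[0,0,0]}]'
python3 - <<'E'
from h import *
s=snap("side","s13.png");t=snap("top","t13.png")
go([.4795,-.1615,.12],tool(80.5,0))
# outline of the pair's top (z .042) in both views: corners predicted vs mean gradient
c=np.array([.4800,-.1618]);a=np.radians(80.5);ux=np.array([np.cos(a),np.sin(a)]);uy=np.array([-ux[1],ux[0]])
for n,im in(("side",s),("top",t)):
    P=np.array([proj(n,[*(c+i*.039*ux+j*.030*uy),.042]) for i,j in((1,1),(1,-1),(-1,-1),(-1,1))]); print(n,P.tolist())
E
```

```text
[ 0.48  -0.162  0.022]
time: 52.95
ee_pos: [0.4676, -0.2374, 0.0858]
tcp_rot: [179.7, -49.7, 80.6]
wrist_force: [0.2, -0.2, -1.0]
opening: 0.0818
grasp_force: 0.0
t 53.05 shift_now [75.759 -0.055 33.633] turn [ 0.001 -0.869 -0.001] shift_after [ 74.579   0.004 -36.173]
side [[375.55317811532166, 160.6981510116976], [395.9641760334217, 178.80015154840495], [368.61211581827695, 200.50672830583903], [348.284376036879, 181.49190367264356]]
top [[252.41397842924752, 203.43724330760594], [256.9421254369154, 174.62154491497597], [294.3659695260688, 179.88579560307244], [290.0287975802479, 208.81612633525089]]
```

```bash
python3 - <<'E'
import cv2,numpy as np
for f,(x0,x1,y0,y1) in(("t13",(235,315,160,225)),("s13",(335,410,145,225))):
    g=cv2.GaussianBlur(cv2.cvtColor(cv2.imread(f"pics/{f}.png"),cv2.COLOR_BGR2GRAY),(3,3),0)[y0:y1,x0:x1]
    bg=np.median(g); m=(g<bg-12).astype(np.uint8)
    c=max(cv2.findContours(m,0,2)[0],key=cv2.contourArea); r=cv2.minAreaRect(c); print(f,bg,cv2.contourArea(c),(cv2.boxPoints(r)+[x0,y0]).round(1).tolist())
E
```

```text
t13 191.0 1464.0 [[252.1, 210.5], [254.9, 174.8], [301.7, 178.4], [299.0, 214.2]]
s13 234.0 2087.0 [[320.1, 206.6], [377.0, 157.8], [401.3, 186.2], [344.4, 235.0]]
```

```bash
python3 -m crank '[{"gripper":82,"travel":[0,0,0],"twist":[0,-0.174,0]},{"gripper":82,"travel":[0,0,0],"twist":[0,-0.174,0]},{"gripper":82,"travel":[0,0,0],"twist":[0,-0.174,0]},{"gripper":82,"travel":[0,0,0],"twist":[0,-0.174,0]},{"gripper":82,"travel":[0,0,0],"twist":[0,-0.173,0]},{"gripper":82,"travel":[0,0,-36],"twist":[0,0,0]},{"gripper":82,"travel":[37,0,0],"twist":[0,0,0]},{"gripper":82,"travel":[37.5,0,0],"twist":[0,0,0]},{"gripper":82,"travel":[0,0,20],"twist":[0,0,0]},{"gripper":82,"travel":[0,0,20],"twist":[0,0,0]},{"gripper":82,"travel":[0,0,20],"twist":[0,0,0]},{"gripper":82,"travel":[0,0,0],"twist":[0,0,0]}]' 30
python3 - <<'E'
from h import *
go([.480,-.162,.0195],tool(80.5,0))
E
```

```text
time: 54.55
ee_pos: [0.478, -0.1601, 0.0579]
tcp_rot: [-179.8, -0.1, 80.5]
wrist_force: [-0.8, 0.4, -0.3]
opening: 0.082
grasp_force: 0.0
t 54.55 shift_now [-1.637  2.407 38.437] turn [-0.003 -0.001  0.001] shift_after [-1.587  2.282 38.447]
```

```bash
python3 -m crank '[{"gripper":82,"travel":[-1.5,2,10],"twist":[-0.003,0,0]},{"gripper":82,"travel":[0,0,14],"twist":[0,0,0]},{"gripper":82,"travel":[0,0,9],"twist":[0,0,0]},{"gripper":82,"travel":[0,0,0],"twist":[0,0,0]},{"gripper":82,"travel":[0,0,0],"twist":[0,0,0]}]' 30
python3 - <<'E'
from h import *
go([.480,-.162,.0195],tool(80.5,0))
E
```

```text
time: 55.18
ee_pos: [0.4815, -0.1632, 0.0275]
tcp_rot: [179.8, -0.0, 80.5]
wrist_force: [0.1, -0.3, -0.2]
opening: 0.0821
grasp_force: 0.0
t 55.17 shift_now [ 0.972 -1.752  7.967] turn [ 0.004 -0.    -0.   ] shift_after [ 0.975 -1.72   7.974]
```

```bash
python3 -m crank '[{"gripper":82,"travel":[0.8,-1.2,4],"twist":[0.003,0,0]},{"gripper":82,"travel":[0,0,4],"twist":[0,0,0]},{"gripper":82,"travel":[0,0,0],"twist":[0,0,0]},{"gripper":60,"travel":[0,0,0],"twist":[0,0,0]},{"gripper":60,"travel":[0,0,0],"twist":[0,0,0]},{"gripper":60,"travel":[0,0,0],"twist":[0,0,0]},{"gripper":60,"travel":[0,0,0],"twist":[0,0,0]}]' 30
```

```text
time: 56.05
ee_pos: [0.4805, -0.1622, 0.0195]
tcp_rot: [179.9, -0.0, 80.5]
wrist_force: [-0.6, 0.9, 4.7]
opening: 0.0667
grasp_force: 34.5
```

```bash
python3 -m crank '[{"gripper":60,"travel":[0,0,-2],"twist":[0,0,0]},{"gripper":60,"travel":[0,0,-3],"twist":[0,0,0]},{"gripper":60,"travel":[0,0,-5],"twist":[0,0,0]},{"gripper":60,"travel":[0,0,-15],"twist":[0,0,0]},{"gripper":60,"travel":[0,0,-25],"twist":[0,0,0]},{"gripper":60,"travel":[0,0,-25],"twist":[0,0,0]},{"gripper":60,"travel":[0,0,0],"twist":[0,0,0]},{"gripper":60,"travel":[0,0,0],"twist":[0,0,0]}]' 40
python3 - <<'E'
from h import *
f=[]
for i in range(3):
    s=snap("side","s14.png"); f.append(cur()[2]["wrist_force"][2])
print(f)
h=cv2.cvtColor(s,cv2.COLOR_BGR2HSV); m=cv2.inRange(h,(12,130,60),(35,255,255)); m[:130]=0;m[250:]=0;m[:,:330]=0;m[:,430:]=0
print(cv2.connectedComponentsWithStats(m)[2:])
print(proj("side",[.48,-.162,.009]),proj("side",cur()[0]))
g=cv2.cvtColor(s,cv2.COLOR_BGR2GRAY)
# brightness along side view around the clean tray lug at z .014, uy-
a=np.radians(80.5);uy=np.array([-np.sin(a),np.cos(a)])
go([.475,-.31,cur()[0][2]],tool(80.5,0))
E
```

```text
time: 57.05
ee_pos: [0.4801, -0.1622, 0.0938]
tcp_rot: [180.0, -0.0, 80.5]
wrist_force: [0.4, 0.8, -1.6]
opening: 0.0666
grasp_force: 45.2
[np.float64(-1.818222206567283), np.float64(-1.7276499211475693), np.float64(-1.1962047607713855)]
(array([[     0,      0,    640,    400, 255988],
       [   384,    180,      6,      3,     12]], dtype=int32), array([[319.497, 199.501],
       [386.5  , 180.75 ]]))
[370.783 188.594] [374.207 166.187]
t 57.2 shift_now [-146.719   19.764   -0.113] turn [-0.001 -0.001 -0.   ] shift_after [-146.727   19.708    0.   ]
```

```bash
python3 -m crank '[{"gripper":60,"travel":[-37,5,0],"twist":[0,0,0]},{"gripper":60,"travel":[-37,5,0],"twist":[0,0,0]},{"gripper":60,"travel":[-37,5,0],"twist":[0,0,0]},{"gripper":60,"travel":[-36,5,0],"twist":[0,0,0]},{"gripper":60,"travel":[0,0,25],"twist":[0,0,0]},{"gripper":60,"travel":[0,0,25],"twist":[0,0,0]},{"gripper":60,"travel":[0,0,20],"twist":[0,0,0]},{"gripper":60,"travel":[0,0,10],"twist":[0,0,0]},{"gripper":60,"travel":[0,0,5],"twist":[0,0,0]},{"gripper":60,"travel":[0,0,0],"twist":[0,0,0]}]' 40
python3 -m crank '[{"gripper":60,"travel":[0,0,1],"twist":[0,0,0]},{"gripper":60,"travel":[0,0,1],"twist":[0,0,0]},{"gripper":60,"travel":[0,0,0],"twist":[0,0,0]}]' 40
```

```text
time: 58.45
ee_pos: [0.4758, -0.3105, 0.0093]
tcp_rot: [180.0, -0.0, 80.5]
wrist_force: [-0.1, -0.2, -1.7]
opening: 0.0667
grasp_force: 45.1
time: 58.82
ee_pos: [0.4758, -0.3105, 0.0073]
tcp_rot: [179.9, -0.0, 80.5]
wrist_force: [-0.4, -0.1, -2.0]
opening: 0.0667
grasp_force: 45.1
```

```bash
python3 -m crank '[{"gripper":60,"travel":[0,0,1],"twist":[0,0,0]},{"gripper":60,"travel":[0,0,0.8],"twist":[0,0,0]},{"gripper":60,"travel":[0,0,0],"twist":[0,0,0]}]' 40
python3 -m crank '[{"gripper":60,"travel":[0,0,0.5],"twist":[0,0,0]},{"gripper":60,"travel":[0,0,0],"twist":[0,0,0]}]' 40
```

```text
time: 59.2
ee_pos: [0.4758, -0.3105, 0.0056]
tcp_rot: [180.0, -0.0, 80.5]
wrist_force: [-1.4, 0.0, 2.2]
opening: 0.0666
grasp_force: 45.6
time: 59.45
ee_pos: [0.4758, -0.3105, 0.0056]
tcp_rot: [179.9, -0.0, 80.5]
wrist_force: [-2.7, 1.5, 7.1]
opening: 0.0664
grasp_force: 46.1
```

```bash
python3 -m crank '[{"gripper":60,"travel":[0,0,-0.5],"twist":[0,0,0]},{"gripper":75,"travel":[0,0,0],"twist":[0,0,0]},{"gripper":85,"travel":[0,0,0],"twist":[0,0,0]},{"gripper":85,"travel":[0,0,0],"twist":[0,0,0]},{"gripper":85,"travel":[0,0,-15],"twist":[0,0,0]},{"gripper":85,"travel":[0,0,-40],"twist":[0,0,0]},{"gripper":85,"travel":[0,0,-50],"twist":[0,0,0]},{"gripper":85,"travel":[0,0,-50],"twist":[0,0,0]},{"gripper":85,"travel":[-40,40,-20],"twist":[0,0,0]},{"gripper":85,"travel":[-40,40,0],"twist":[0,0,0]},{"gripper":85,"travel":[-40,40,0],"twist":[0,0,0]},{"gripper":85,"travel":[0,0,0],"twist":[0,0,0]}]' 40
python3 - <<'E'
from h import *
for f in("side","top"):
    im=snap(f,f[0]+"15.png"); h=cv2.cvtColor(im,cv2.COLOR_BGR2HSV)
    m=cv2.inRange(h,(12,130,60),(35,255,255)); n,l,s,c=cv2.connectedComponentsWithStats(m)
    R=tool(80.5,0)
    for i in range(1,n):
        if s[i,4]>20:
            P=plane(f,*c[i],.012); print(f,s[i],"in clean frame mm",R.inv().apply(P-[.480,-.162,0])*1e3)
t=cv2.imread("pics/t15.png"); t0=cv2.imread("pics/top0.png")
for nm,(x,y,X,Y) in {"mouse":(335,265,405,320),"timer":(345,95,390,140)}.items(): print(nm,cv2.absdiff(t,t0)[y:Y,x:X].mean())
g=cv2.cvtColor(t,cv2.COLOR_BGR2GRAY)
# tray region, bright white cassette pixels and coarse grey map
print(cv2.resize(g[168:216,240:312],(36,24),interpolation=cv2.INTER_AREA))
g=cv2.cvtColor(t,cv2.COLOR_BGR2GRAY)[90:170,240:330]; print(proj("top",[.614,-.158,.003]))
E
```

```text
time: 60.95
ee_pos: [0.5754, -0.4514, 0.1755]
tcp_rot: [-179.8, -0.2, 80.4]
wrist_force: [-0.1, 1.1, -1.3]
opening: 0.0851
grasp_force: 0.0
side [379 174  11   9  33] in clean frame mm [ 37.239   0.359 -12.   ]
side [499 358  14  10  46] in clean frame mm [-75.666 414.187 -12.   ]
top [276   0  15   4  37] in clean frame mm [ 47.788 421.981 -12.   ]
top [258 182   5  19  56] in clean frame mm [ 32.869  -0.823 -12.   ]
mouse 67.54034632034632
timer 41.30469135802469
[[176 176 177 178 178 178 178 178 177 178 177 178 178 177 178 178 178 178
  178 179 179 179 179 179 179 179 178 178 178 179 178 176 168 164 164 164]
 [177 177 177 178 178 177 178 178 178 178 178 178 178 178 178 178 178 178
  178 179 178 178 178 178 178 178 178 177 178 178 177 173 165 163 163 163]
 [178 177 178 178 178 177 178 178 177 177 177 177 178 178 177 177 177 177
  178 178 178 178 178 177 177 178 178 177 178 178 177 171 164 163 164 164]
 [177 178 178 178 178 178 178 178 178 177 176 177 176 176 177 176 177 178
  177 177 177 177 178 178 178 177 178 178 178 178 176 167 164 164 164 164]
 [178 178 178 178 178 177 178 177 
[... 2264 characters left out ...]
56 150 149
  154 153 150 153 149 144 141 130 104 117 149 138 120 125 132 137 142 146]
 [174 173 173 172 173 174 176 175 175 174 173 170 166 159 155 149 144 152
  154 132 126 135 134 130 127 117 109 128 137 121 123 131 136 141 145 148]
 [173 173 174 173 174 174 176 176 176 177 177 177 176 174 166 159 155 153
  147 141 151 150 149 149 145 138 146 141 125 121 129 135 140 144 147 151]
 [175 175 176 175 174 175 176 176 176 177 178 177 177 177 176 174 172 171
  171 168 164 162 162 162 160 159 154 129 120 127 133 139 144 147 150 153]
 [176 176 176 175 175 175 176 177 177 178 177 176 176 176 176 177 176 176
  173 166 165 164 165 165 165 161 140 121 124 132 137 142 146 150 153 155]]
[273.312 131.738]
```

```bash
python3 -m crank '[{"gripper":85,"travel":[0,0,-40],"twist":[0,0,0]},{"gripper":85,"travel":[-7,-45,-20],"twist":[0,0,0]},{"gripper":85,"travel":[-7,-45,0],"twist":[0,0,0]},{"gripper":85,"travel":[-7,-45,0],"twist":[0,0,0]},{"gripper":85,"travel":[-7,-45,0],"twist":[0,0,0]},{"gripper":85,"travel":[-7,-45,0],"twist":[0,0,0]},{"gripper":85,"travel":[-7,-45,0],"twist":[0,0,0]},{"gripper":85,"travel":[-7,-45,0],"twist":[0,0,0]},{"gripper":85,"travel":[0,0,0],"twist":[0,0,0]},{"gripper":85,"travel":[0,0,0],"twist":[0,0,0]}]' 40
python3 - <<'E'
from h import *
t=snap("top","t16.png"); s=snap("side","s16.png")
for n,a,b,bx in (("top",t,"top0",{"mouse":(335,265,405,320),"timer":(345,95,390,140),"tub":(240,105,318,162)}),("side",s,"side0",{"mouse":(205,172,268,216),"timer":(362,270,390,325),"tub":(380,190,460,250)})):
    b=cv2.imread(f"pics/{b}.png")
    for k,(x,y,X,Y) in bx.items():
        A,B=[cv2.Canny(i,60,150)[y:Y,x:X].astype(np.float32) for i in(a,b)]
        print(n,k,cv2.phaseCorrelate(cv2.GaussianBlur(A,(5,5),0),cv2.GaussianBlur(B,(5,5),0)),cv2.absdiff(a,b)[y:Y,x:X].mean())
    h=cv2.cvtColor(a,cv2.COLOR_BGR2HSV); m=cv2.inRange(h,(12,130,60),(35,255,255)); st=cv2.connectedComponentsWithStats(m)[2]; print(st[st[:,4]>20].tolist())
E
```

```text
time: 62.3
ee_pos: [0.2553, -0.4441, 0.2417]
tcp_rot: [179.8, 0.1, 80.5]
wrist_force: [0.6, 0.8, -0.6]
opening: 0.0852
grasp_force: 0.0
top mouse ((0.06713937525356073, -0.03038361454216343), 0.9955459115681825) 3.5028571428571427
top timer ((0.6068384534875548, 0.48843577031954055), 0.9528664962156319) 0.49777777777777776
top tub ((-3.5061730136029823, -27.98688789644462), -0.03533544421195984) 21.397885739991004
[[0, 0, 640, 400, 255910], [336, 5, 5, 9, 29], [258, 183, 5, 17, 49]]
side mouse ((0.0014404458373213913, 0.4978865801632004), 0.9988395356469684) 2.998075998075998
side timer ((0.09443762118607957, -0.11409699138089024), 0.9296358264817132) 0.3543290043290043
side tub ((1.2744125410450664, -2.1065641085545934), 0.058896496693293256) 32.57791666666667
[[0, 0, 640, 400, 255907], [499, 358, 14, 10, 47], [511, 392, 14, 8, 33]]
```

```bash
python3 - <<'E'
from h import *
s15,s16=[cv2.cvtColor(cv2.imread(f"pics/{f}.png"),cv2.COLOR_BGR2HSV) for f in("s15","s16")]
print(s15[176:183:3,379:391:3].tolist());print(s16[176:183:3,379:391:3].tolist())
for n,f,x0,x1,y0,y1 in(("top","t16",225,335,104,172),("top","t9",225,335,104,172)):
    g=cv2.cvtColor(cv2.imread(f"pics/{f}.png"),cv2.COLOR_BGR2GRAY)[y0:y1,x0:x1]
    e=cv2.dilate(cv2.Canny(g,40,110),np.ones((3,3)))
    c=max(cv2.findContours(e,0,2)[0],key=lambda c:cv2.contourArea(cv2.convexHull(c))); r=cv2.minAreaRect(c)
    B=cv2.boxPoints(r)+[x0,y0]; P=np.array([plane(n,*q,.045) for q in B]); print(f,B.round(0).tolist(),P.mean(0),[np.linalg.norm(P[i]-P[i-1]).round(3) for i in range(4)])
E
```

```text
[[[20, 123, 231], [23, 131, 239], [22, 26, 227], [21, 11, 242]], [[21, 11, 240], [19, 108, 228], [22, 136, 240], [23, 29, 229]], [[21, 11, 237], [23, 8, 242], [21, 74, 230], [21, 116, 217]]]
[[[20, 108, 236], [23, 119, 243], [24, 22, 231], [21, 10, 245]], [[23, 8, 243], [19, 100, 232], [23, 127, 243], [23, 27, 233]], [[23, 10, 240], [21, 7, 245], [21, 69, 234], [21, 111, 222]]]
t16 [[217.0, 126.0], [230.0, 94.0], [302.0, 122.0], [290.0, 154.0]] [ 0.621 -0.136  0.045] [np.float64(0.162), np.float64(0.073), np.float64(0.163), np.float64(0.072)]
t9 [[237.0, 136.0], [269.0, 93.0], [322.0, 132.0], [291.0, 175.0]] [ 0.599 -0.177  0.045] [np.float64(0.138), np.float64(0.111), np.float64(0.139), np.float64(0.11)]
```

```bash
python3 - <<'E'
from h import *
E=lambda f:cv2.GaussianBlur(cv2.Canny(cv2.imread(f"pics/{f}.png"),50,130),(7,7),0)
best={}
for n,a,(x,y,X,Y),fs in(("top","top0",(243,108,322,162),("t9","t10","t11","t12","t13","t15","t16")),("side","side0",(382,192,458,252),("s9","s11","s12","s13","s14","s15","s16"))):
    T=E(a)[y:Y,x:X]
    for f in fs:
        b=(-1,)
        for ang in range(-20,21,4):
            M=cv2.getRotationMatrix2D(((X-x)/2,(Y-y)/2),ang,1); r=cv2.matchTemplate(E(f)[60:300,180:560],cv2.warpAffine(T,M,(X-x,Y-y)),cv2.TM_CCOEFF_NORMED)
            _,v,_,l=cv2.minMaxLoc(r)
            if v>b[0]: b=(v,ang,l[0]+180-x,l[1]+60-y)
        print(f,b)
t=cv2.imread("pics/t16.png"); g=cv2.cvtColor(t,cv2.COLOR_BGR2GRAY)[100:168,212:322]
for r in cv2.resize(g,(37,23),interpolation=cv2.INTER_AREA): print(*[f"{v:3d}" for v in r])
E
```

```text
t9 (0.7121449112892151, 0, -4, 1)
t10 (0.561693549156189, 0, -4, 1)
t11 (0.668540358543396, 0, -4, 1)
t12 (0.6950262188911438, 0, -16, -12)
t13 (0.6147778034210205, 0, -16, -12)
t15 (0.6976312398910522, 0, -16, -12)
t16 (0.6963116526603699, 0, -16, -12)
s9 (0.6661897301673889, 0, 2, -4)
s11 (0.7439568638801575, 0, 2, -4)
s12 (0.6041843295097351, 4, 20, -5)
s13 (0.6194366812705994, 4, 20, -5)
s14 (0.6194296479225159, 4, 20, -5)
s15 (0.6207712292671204, 4, 20, -5)
s16 (0.6850852966308594, 20, -103, 17)
 53  56  60  65  65  53  50  50  65 172 177 170 151 106  83  67  58  60  61  62  68  81  85  91  96  97  99 101 106 110 128 138 140 143 163 175 177
118 133 148 152 148  94  99 121 148 194 129 110 133 157 184 187 177 180 184 184 188 198 202 205 207 207 207 206 208 210 212 212 212 212 214 215 215
174 174 175 174 171 147 195 208 209 173 110 117 133 134 138 155 187 207 211 214 216 216 215 215 215 215 216 216 216 216 216 216 215 215 216 216 216
175 175 176 175 173 148 195 214 207 138 114 150 162 199 197 163 139 143 175 201 213 216 216 215 216 216 216 216 215 215 216 216 215 215 215 215 215
17
[... 2109 characters left out ...]
 214 214 214 215 215 216 216 216 215 215 215 215 214 215 215 215 215 215 215 215 215 215 215 215 216 214 214
215 216 215 215 214 214 215 215 214 214 215 215 214 215 216 216 216 216 215 215 215 215 214 215 215 216 216 216 216 216 216 216 216 216 216 215 215
215 216 215 215 215 215 215 215 214 214 215 216 215 216 216 215 216 216 216 216 216 215 215 215 216 216 216 216 216 216 216 216 215 215 216 215 214
214 215 214 215 216 215 216 216 215 215 215 216 216 216 216 216 216 216 216 216 216 216 215 216 216 216 216 216 216 216 216 215 215 214 214 215 214
215 216 215 214 216 216 216 216 216 215 215 216 216 216 216 216 216 216 215 215 215 215 215 216 216 217 217 217 217 217 217 216 216 216 216 216 215
```

```bash
python3 - <<'E'
from h import *
from scipy.optimize import least_squares
g=np.array([.605,-.17,.04])
f=lambda d:np.r_[proj("top",g+d)-proj("top",g)-[-12,-13],proj("side",g+d)-proj("side",g)-[18,-1]]
r=least_squares(f,np.zeros(3)); print(r.x,r.fun)
# laptop front edge at z .0 and .015 near the tub, both views, by strongest dark step
for n,fn,us in(("top","t16",(215,300,320)),("top","top0",(230,260,300))):
    G=cv2.cvtColor(cv2.imread(f"pics/{fn}.png"),cv2.COLOR_BGR2GRAY).astype(int)
    for u in us: c=G[90:115,u]; v=90+np.argmax(np.diff(c)); print(fn,u,v,plane(n,u,v+.5,.012))
# tub rim corners by hand-free line fit: brightest rim spots in s15
E
```

```text
[0.027 0.024 0.002] [ 0.283  0.291  0.376 -0.081]
t16 215 103 [ 0.678 -0.034  0.012]
t16 300 101 [ 0.676 -0.218  0.012]
t16 320 99 [ 0.68  -0.261  0.012]
top0 230 104 [ 0.674 -0.066  0.012]
top0 260 102 [ 0.677 -0.131  0.012]
top0 300 101 [ 0.676 -0.218  0.012]
```

```bash
python3 - <<'E'
from h import *
from scipy.optimize import least_squares
E=lambda f:cv2.GaussianBlur(cv2.Canny(cv2.imread(f"pics/{f}.png"),50,130),(5,5),0)
def m(a,f,box,sh,w=7):
    x,y,X,Y=box;T=E(a)[y:Y,x:X];I=E(f)[y+sh[1]-w:Y+sh[1]+w,x+sh[0]-w:X+sh[0]+w]
    r=cv2.matchTemplate(I,T,cv2.TM_CCOEFF_NORMED);_,v,_,l=cv2.minMaxLoc(r)
    return np.array([l[0]-w+sh[0],l[1]-w+sh[1]]),round(v,2)
R={}
for k,tb,sb,P in(("lip",(288,118,318,160),(384,210,406,245),[.580,-.226,.045]),("back",(243,106,272,136),(430,190,460,222),[.632,-.124,.045])):
    for tf,sf in(("t15","s15"),("t16","s16")):
        a,va=m("top0",tf,tb,(-16,-12));b,vb=m("side0",sf,sb,(20,-5)); P=np.array(P)
        f=lambda d:np.r_[proj("top",P+d)-proj("top",P)-a,proj("side",P+d)-proj("side",P)-b]
        r=least_squares(f,np.zeros(3)); print(k,tf,a,va,b,vb,r.x,r.fun)
E
```

```text
lip t15 [-16 -12] 0.89 [21 -4] 0.86 [ 0.026  0.033 -0.   ] [-0.122 -0.125 -0.162  0.03 ]
lip t16 [-16 -12] 0.91 [20 -4] 0.86 [0.026 0.032 0.   ] [ 0.22   0.226  0.292 -0.054]
back t15 [-16 -12] 0.49 [19 -5] 0.55 [0.024 0.031 0.005] [ 0.331  0.341  0.444 -0.111]
back t16 [-16 -12] 0.47 [19 -5] 0.54 [0.024 0.031 0.005] [ 0.331  0.341  0.444 -0.111]
```

```bash
python3 -c "
from workcell import bot
print(bot.job_done())"
```

```text
the job is handed in; nothing more can be done
None
```

The job is handed in at about 62 s of the 192 s allowed, but no verdict came back. Two cassettes were found. By the last measurements both lie in the upright clean tray, the drip tray rests upside down about 15 cm away, and the mouse and timer have not moved. The tub was knocked about 4 cm towards the laptop mid-run and still stands upright by measurement. I had no picture views left, so the end state is not confirmed by eye.

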